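# Build up the lead counting castle around a sample vial

### The job

Build up the lead counting castle on its bolted-down base, one part at a time and shield first: set the lead ring with its ears between the two claws of the base and lock it with a clockwise quarter turn (seen from above), so that its ears lie fully under the claws; then stand the aluminium liner cup inside the ring, then the white sample vial upright in the liner, and last close it with the lead cap, sitting flat and centred on the ring. Always keep the vial upright, and leave the yellow lead brick and the black dust cap where they are.

Things in the scene. Friction and masses are not known exactly. Their poses are not given: they have to be found in the camera images.
- base: Castle base, bolted down: dark steel plate 130 (x) x 100 (y) x 8 mm, with a 62 mm lead disc in the middle and two bright steel claws on its x axis, at +x and -x. Origin: centre of its underside, on the bench; z up. Yaw varies. A small brass socket on its +y edge. Turning the ring clockwise seen from above brings its ears under the claws, up to an end stop; the other way is blocked.
- seat (a point): Centre of the lead disc's top, 14 mm above the bench: the ring rests on the disc here. On it a tapered spigot, 42 mm diameter at the foot and 38 mm at its flat top, 5 mm high, centres the ring's bore; the liner stands on the spigot's top (19 mm above the bench).
- claw (a point): Middle of the lip of the +x claw, on its underside: 41 mm from the base's axis, 22 mm above the bench. Lip 34 to 48 mm from the axis, 20 mm wide, its top at 27 mm; post behind it at 43 mm; end stop, 5 mm thick, on its -y side. The -x claw is the same, turned half round (stop on its +y side).
- ring: Dull grey lead ring, open at both ends: 62 mm outside, 46 mm bore, 36 mm high, 0.45-0.67 kg. Origin: centre of its underside; z up. Two steel ears at its foot, at +x and -x, to 41 mm from the axis, 16 mm wide, 6 mm thick. Goes down on the base with its x axis 50 to 130 degrees off the base's; locked when the x axes are parallel, either way round. Grip its upper 20 mm, clear of the claws.
- liner: Aluminium liner cup, open top: 41 mm outside, 33 mm bore, 48 mm high, floor 4 mm thick, 75 g, standing upright. Origin: centre of its underside; z up. On the base's spigot inside the ring its underside is 19 mm above the bench and its rim stands 17 mm above the ring.
- vial: White plastic sample vial with ribbed screw cap, closed: body 27 mm diameter, cap 24 mm diameter and 13 mm high, 60 mm high in all, 18 to 42 g, standing upright. Origin: centre of its underside; z up. Standing in the liner it rises 16 mm above the liner's rim.
- cap: Dull grey lead cap, a bell standing mouth down: 62 mm outside, 44 mm high, cavity 49 mm wide and 37 mm deep, open below; on top a round steel knob 22 mm diameter, 22 mm high (66 mm in all). 0.59-0.89 kg. Origin: centre of the mouth, its underside; z up. Goes over vial and liner and rests flat on the ring's top, 50 mm above the bench.
- brick: Bystander: yellow-painted lead brick, 100 x 50 x 50 mm with a pointed end towards +x (25 mm more), in the middle of the far part of the work area; yaw up to 0.25 rad. Origin: centre of its underside.
- dust_cap: Bystander: small black dust cap, 24 mm diameter, 12 mm high, lying at the right-hand side of the work area. Origin: centre of its underside.

How it is judged:
On the way, in this order (a step that is already met when the one before it is completed fails the run):
1. the ring sits down on the base with its ears turned under the claws, and is released (z of ring in the frame of base between 0.011 and 0.017 m and horizontal distance between ring and base below 0.006 m and angle between the x axis of ring and the x axis of base, either way round below 0.2 rad and angle between ring's own z axis and vertical below 0.06 rad and contact force between ring and the fingers below 0.1 N), for 0.2 s.
2. the liner stands on the base inside the locked ring, released (z of liner in the frame of base between 0.016 and 0.022 m and horizontal distance between liner and base below 0.008 m and angle between each of liner, ring's own z axis and vertical below 0.06 rad and contact force between liner and the fingers below 0.1 N and z of ring in the frame of base between 0.011 and 0.017 m and horizontal distance between ring and base below 0.006 m and angle between the x axis of ring and the x axis of base, either way round below 0.2 rad), for 0.2 s.
3. the vial stands in the liner, released (z of vial in the frame of liner between 0.001 and 0.007 m and horizontal distance between vial and liner below 0.006 m and horizontal distance between vial and base below 0.015 m and angle between vial's own z axis and vertical below 0.12 rad and contact force between vial and the fingers below 0.1 N and z of liner in the frame of base between 0.016 and 0.022 m and horizontal distance between liner and base below 0.008 m and angle between liner's own z axis and vertical below 0.06 rad), for 0.2 s.
4. the cap sits on the ring, released (z of cap in the frame of ring between 0.033 and 0.039 m and horizontal distance between cap and ring below 0.007 m and angle between cap's own z axis and vertical below 0.06 rad and contact force between cap and the fingers below 0.1 N and z of vial in the frame of liner between 0.001 and 0.007 m and horizontal distance between vial and liner below 0.006 m and horizontal distance between vial and base below 0.015 m and angle between vial's own z axis and vertical below 0.12 rad), for 0.2 s.
At the end, for the whole second after the job is handed in: Ring seated on the base (3 mm high, 6 mm aside), ears within 0.2 rad of the claws' line; liner on the spigot inside it (3, 8 mm); vial upright on the liner's floor (3, 6 mm); cap flat on the ring (3, 7 mm); all upright, released and at rest (z of ring in the frame of base between 0.011 and 0.017 m and horizontal distance between ring and base below 0.006 m and angle between the x axis of ring and the x axis of base, either way round below 0.2 rad and angle between each of ring, liner, cap's own z axis and vertical below 0.06 rad and z of liner in the frame of base between 0.016 and 0.022 m and horizontal distance between liner and base below 0.008 m and z of vial in the frame of liner between 0.001 and 0.007 m and horizontal distance between vial and liner below 0.006 m and horizontal distance between vial and base below 0.015 m and angle between vial's own z axis and vertical below 0.12 rad and z of cap in the frame of ring between 0.033 and 0.039 m and horizontal distance between cap and ring below 0.007 m and linear speed of each of ring, liner, vial, cap below 0.02 m/s); the robot touches nothing.
It fails at once if the vial is tipped (angle between vial's own z axis and vertical above 0.6 rad).
It fails at once if the brick or the dust cap is moved by more than 20 mm (distance of any of brick, dust_cap from where it was at the start of the episode above 0.02 m).
It also fails if it takes over 120 s, if anything falls off the work surface, if the arm or the gripper's body presses on something with over 40 N, if the wrist force passes 120 N, or if a joint passes its speed limit or range.

### The arm

A 6-joint arm with a two-finger parallel gripper is mounted at the origin on the work surface. World frame = base frame: x ahead of the robot, y to its left, z up, the work surface at z = 0. Lengths are in m, angles in rad, forces in N, time in s.
With the tool pointing down it reaches from about 0.275 to 0.85 m from the base axis. Payload 5.2 kg.
Tool frame: the origin (TCP) lies midway between the tips of the shut fingers; the grasp point (between the pads) lies 19 mm behind it; x points along the fingers, z is the direction in which the jaws open and shut, and the axes are right-handed (so a half turn about x gives the same grasp; the last joint's range is limited). The gripper opens to 85 mm and grips with 20 to 120 N. Pads are 22 mm wide; open, the fingers measure 114 mm over their backs; the gripper's body (76 mm by 85 mm) begins 54 mm behind the grasp point. The pads swing forward as they close: fully open they stand 13 mm farther back than shut.
Start: joints at [-1.309, 0.259, 1.535, -0, 1.348, -0.203], TCP at [0.247, -0.492, 0.203] pointing down, gripper open.
Joint ranges: [-3.14, 3.14], [-0.91, 2.08], [0.19, 2.58], [-1.22, 4.36], [0.22, 2.71], [-3.12, 3.12]. Speed limits (rad/s): [2.57, 2.57, 3.14, 3.14, 3.14, 3.14].

### API

Orientations are given as [roll, pitch, yaw] about the fixed x, y, z axes, in that order (R = Rz(yaw) Ry(pitch) Rx(roll)).
In Python, from bench import ctrl gives the robot as it stands.
- The arm moves only by the shell command python3 -m crank 'ROWS' [FORCE]. ROWS is JSON, a list that holds one entry, the list of rows, each a list of 7 numbers: the shift along the world's x, y, z in mm, then the turn, a rotation vector about the world's x, y, z in rad, then the opening, from 0 (shut) to 1 (fully open). A call has 1 to 5 rows; each row is the pose to reach, as a shift and turn from the pose commanded when the call began; what a row does not reach only later rows make up. A row lasts 1/10 s, in which the tool goes at most 50 mm and 8.59 degrees, less where a joint would pass 70% of its speed; a pose out of reach is approached as far as the arm can. A call with a gripper value outside its range is refused whole. The fingers move at their own pace and stop on an object; FORCE is the grip in N (left out, the last holds). Time passes only in rows, so rows that repeat a pose let the fingers close. It gives the time, the measured TCP pose, the force and the opening at its end, in the units of the state.
- ctrl.state(): the state, without advancing time (a new reading comes with each control period).
- ctrl.get_image(name): name is "scene" or "top" or "wrist"; returns (picture, depth): 384x512x3 uint8, blue, green, red; 384x512 float32, m along the optical axis (not along the pixel's ray), 0 where there is no reading.
- ctrl.calibration(name): a dict with "vfov" (degrees; the focal length in pixels is half the picture's height over the tangent of half this angle, whatever the lens; pixels are square), "cx", "cy" (the principal point, pixels), "cam_to_world" (4x4, takes a point from camera to world coordinates); the wrist camera has in their place "T_tool_cam" (4x4, takes a point from camera to tool coordinates, whose origin is the TCP and whose axes are the tool frame's). Camera axes: x right, y up, looking along -z (the intrinsics and any distortion apply to the point x, -y, -z); pixel columns grow to the right and rows downward; lengths in m; the calibration is good to about 2 mm. A picture is of the moment at which its call begins: read the wrist's pose just before it. calibration takes no time and is no camera call.
- ctrl.job_done(): hands the job in, once; it reports no verdict.
The state is a dict: "time": time; "joints": joint angles; "dq": joint speeds; "effort": joint torques, N m; "eef_pos": TCP position; "ee_rot": TCP orientation; "ft_force": force on the tool from outside, world axes, zero at the start; "moment": the same for the moment, N m; "grip_width": finger opening in m.
Only numpy, scipy, OpenCV 4.12 (cv2) and the standard library are available. Lean on these libraries where they do the work, as an engineer would, in place of code of your own. Each camera call takes 0.05 s, during which the arm holds its last target. There are 200 camera calls.

## Working session

There is one attempt and no reset: what is moved stays moved. The work goes in short steps, Python scripts to look and compute and a shell command to move; the robot and the scene stay as the last step left them, time stands still between calls to the robot, and variables do not carry over. Pictures are saved under pics/ and viewed, about 12 in all and at most 16, crops included, and the job is handed in when it is done.

```bash
ls; mkdir -p pics
python3 - <<'E'
from bench import ctrl
import cv2,numpy as np
print(ctrl.state())
for n in ("scene","top","wrist"):
    c=ctrl.calibration(n); print(n,c)
    im,d=ctrl.get_image(n); cv2.imwrite(f"pics/{n}0.png",im); np.save(f"pics/{n}0.npy",d)
a=[cv2.imread(f"pics/{n}0.png") for n in("top",)]
cv2.imwrite("pics/top0b.png",cv2.resize(a[0],(800,600)))
E
```

```text
pics
{'time': 0.0, 'joints': array([-1.30877606e+00,  2.59323789e-01,  1.53611044e+00, -1.52630126e-05,
        1.34795793e+00, -2.02767534e-01]), 'dq': array([ 0.00087413, -0.00038935, -0.00036876,  0.00206952,  0.00028829,
        0.00050596]), 'effort': array([-7.04927443e-04, -4.46037412e+01, -2.90568852e+01, -3.55872280e-04,
        1.20274225e-02,  2.28030416e-06]), 'eef_pos': array([ 0.24640752, -0.49106979,  0.20257408]), 'ee_rot': array([2.94709362, 1.56899676, 1.84108848]), 'ft_force': array([-0.19524687, -0.04773634, -0.20685205]), 'moment': array([ 0.00144977, -0.0039432 ,  0.05061567]), 'grip_width': 0.08548418871019314}
scene {'vfov': 46.31405306852034, 'cx': 262.3053882862477, 'cy': 196.5570835497999, 'cam_to_world': array([[ 0.55082086, -0.58385916,  0.59640997,  1.11696688],
       [ 0.83453539,  0.39566785, -0.38340272, -0.36215809],
       [-0.01212706,  0.70891144,  0.70519324,  0.69989023],
       [ 0.        ,  0.        ,  0.        ,  1.        ]])}
top {'vfov': 56.024639482862966, 'cx': 262.1854379784949, 'cy': 193.74247000771877, 'cam_to_world': array([[-3.03853558e-03,  9.84754467e-01, -1.73923565e-01,
         3.66386807e-01],
       [-9.99814226e-01,  3.18755816e-04,  1.92720711e-02,
         5.92369217e-03],
       [ 1.90336973e-02,  1.73949813e-01,  9.84570557e-01,
         9.76999467e-01],
       [ 0.00000000e+00,  0.00000000e+00,  0.00000000e+00,
         1.00000000e+00]])}
wrist {'vfov': 67.80297032896672, 'cx': 255.10059454326773, 'cy': 194.40398610108912, 'T_tool_cam': array([[-3.54316628e-04,  2.76425885e-01, -9.61035174e-01,
        -1.70923532e-01],
       [-5.70379404e-04,  9.61035022e-01,  2.76426051e-01,
         6.99260061e-02],
       [ 9.99999775e-01,  6.46097016e-04, -1.82843057e-04,
        -1.41191653e-03],
       [ 0.00000000e+00,  0.00000000e+00,  0.00000000e+00,
         1.00000000e+00]])}
```

View pics/top0b.png

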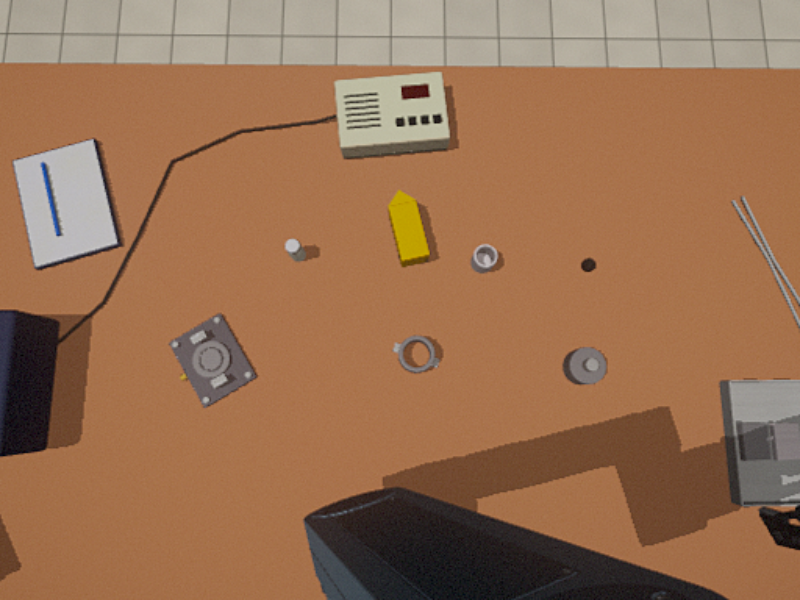

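View pics/scene0.png

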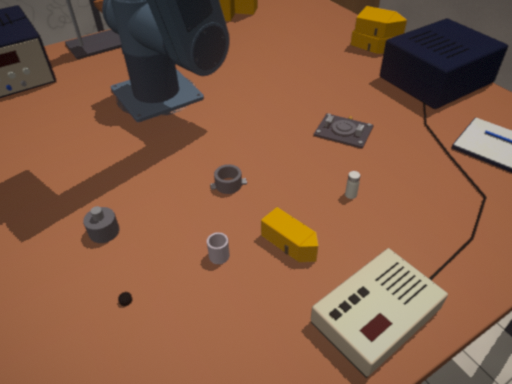

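```bash
cat > h.py <<'E'
import numpy as np,cv2
from bench import ctrl
from scipy.spatial.transform import Rotation as R
def T_tool(s):
    T=np.eye(4);T[:3,:3]=R.from_euler('xyz',s['ee_rot']).as_matrix();T[:3,3]=s['eef_pos'];return T
def cam(name):
    s=ctrl.state();c=ctrl.calibration(name)
    M=c['cam_to_world'] if 'cam_to_world' in c else T_tool(s)@c['T_tool_cam']
    return c,M
def cloud(d,c,M):
    f=d.shape[0]/2/np.tan(np.radians(c['vfov'])/2)
    v,u=np.mgrid[:d.shape[0],:d.shape[1]]
    P=np.stack([(u-c['cx'])/f*d,-(v-c['cy'])/f*d,-d],-1)
    return P@M[:3,:3].T+M[:3,3]
def look(name,save=None):
    c,M=cam(name);im,d=ctrl.get_image(name)
    if save:cv2.imwrite(f'pics/{save}.png',im)
    P=cloud(d,c,M);P[d==0]=np.nan
    return im,d,P
def circ(xy):
    return cv2.minEnclosingCircle(xy.astype(np.float32).reshape(-1,1,2))
def fit(xy):  # algebraic circle
    A=np.c_[2*xy,np.ones(len(xy))];s=np.linalg.lstsq(A,(xy**2).sum(1),rcond=None)[0]
    return s[:2],np.sqrt(s[2]+s[0]**2+s[1]**2)
def tooly():
    s=ctrl.state();T=T_tool(s);return s,T
E
python3 - <<'E'
from h import *
c=ctrl.calibration('top');d=np.load('pics/top0.npy');P=cloud(d,c,c['cam_to_world'])
print('bench z',np.median(P[230:250,300:330,2]))
for n,u,v in(('base',211,359),('ring',417,354),('liner',485,258),('vial',294,247),('cap',587,366),('brick',410,232),('dust',588,265)):
    u,v=int(u/1.5625),int(v/1.5625)
    w=P[v-34:v+34,u-34:u+34].reshape(-1,3)
    if n in('vial','liner','dust','cap','ring'): w=P[v-25:v+25,u-25:u+25].reshape(-1,3)
    m=w[w[:,2]>.006]
    zt=np.percentile(m[:,2],97)
    t=m[m[:,2]>zt-.004]
    cc,r=circ(t[:,:2]);print(n,len(m),'ztop %.3f'%zt,'top circ',np.round(cc,4),round(r,4),'rect',cv2.minAreaRect(m[:,:2].astype(np.float32)))
    if n=='cap':
        t=m[(m[:,2]>.038)&(m[:,2]<.05)];print(circ(t[:,:2]))
    if n=='ring':
        t=m[(m[:,2]<.01)];print(circ(t[:,:2]))
E
```

```text
bench z -0.0009201465623387417
base 1561 ztop 0.027 top circ [0.4221 0.1814] 0.1842 rect ((0.3876381814479828, 0.2171875387430191), (0.3970606327056885, 0.15059542655944824), 63.48533248901367)
ring 251 ztop 0.977 top circ [0.3664 0.0059] 0.0001 rect ((0.4239313006401062, -0.023332886397838593), (0.1088671088218689, 0.06940620392560959), 5.569258689880371)
((0.44572433829307556, -0.022697418928146362), 0.039314933121204376)
liner 183 ztop 0.977 top circ [0.3664 0.0059] 0.0001 rect ((0.5035334229469299, -0.06556525826454163), (0.03910611569881439, 0.3068390190601349), 55.205711364746094)
vial 139 ztop 0.977 top circ [0.3664 0.0059] 0.0001 rect ((0.5050872564315796, 0.09369972348213196), (0.32725080847740173, 0.026013612747192383), 36.87247085571289)
cap 534 ztop 0.067 top circ [ 0.3965 -0.156 ] 0.1648 rect ((0.41323891282081604, -0.16426029801368713), (0.06058604642748833, 0.34779325127601624), 5.5105180740356445)
((0.4270211160182953, -0.3070599138736725), 0.031125260517001152)
brick 864 ztop 0.053 top circ [0.5467 0.0063] 0.1804 rect ((0.5501052141189575, -0.02591218799352646), (0.3635471761226654, 0.0830506905913353), 3.0371992588043213)
dust 71 ztop 0.977 top circ [0.3664 0.0059] 0.0001 rect ((0.48638084530830383, -0.17057950794696808), (0.02191944420337677, 0.42629480361938477), 37.15292739868164)
```

Run:
```python
from h import *
c=ctrl.calibration('top');d=np.load('pics/top0.npy');P=cloud(d,c,c['cam_to_world']);P[d==0]=np.nan
im=cv2.imread('pics/top0.png')
for n,u,v in(('base',211,359),('ring',417,354),('liner',485,258),('vial',294,247),('cap',587,366),('brick',410,232),('dust',588,265)):
    u,v=int(u/1.5625),int(v/1.5625);k=34 if n in('base','brick') else 25
    w=P[v-k:v+k,u-k:u+k].reshape(-1,3)
    m=w[w[:,2]>.004];zt=np.percentile(m[:,2],95)
    t=m[m[:,2]>zt-.005]
    cc,r=circ(t[:,:2]);print(n,len(m),'ztop %.3f'%zt,'top circ',np.round(cc,4),round(r,4),'rect',np.round(np.hstack(cv2.minAreaRect(m[:,:2].astype(np.float32))),4))
    if n=='cap': t=m[(m[:,2]>.038)&(m[:,2]<.05)];print(circ(t[:,:2]))
    if n=='ring':
        q=m[np.hypot(*(m[:,:2]-cc).T)>.035]; print(np.round(q[:,:3],3).tolist())
    if n=='base':
        t=m[m[:,2]>.022]; 
        for s in(0,1):
            t2=t[(t[:,1]>.25)==s] 
        print(np.round(t,3)[::4].tolist())
        b=P[v-k-10:v+k+10,u-k-10:u+k+10];I=im[v-k-10:v+k+10,u-k-10:u+k+10].astype(int)
        g=(I[...,2]>150)&(I[...,1]>110)&(I[...,0]<60);print('brass',np.nanmedian(b[g],0),g.sum())
```

```text
base 1824 ztop 0.025 top circ [0.4412 0.3234] 0.0497 rect [ 0.4519  0.357   0.1834  0.1439 31.3296]
[[0.488, 0.339, 0.025], [0.485, 0.338, 0.026], [0.483, 0.341, 0.025], [0.48, 0.351, 0.027], [0.48, 0.341, 0.026], [0.481, 0.331, 0.022], [0.477, 0.348, 0.027], [0.478, 0.338, 0.025], [0.475, 0.356, 0.026], [0.475, 0.346, 0.026], [0.475, 0.336, 0.024], [0.472, 0.348, 0.025], [0.472, 0.338, 0.026], [0.469, 0.344, 0.028], [0.415, 0.301, 0.026], [0.412, 0.302, 0.022], [0.409, 0.305, 0.028], [0.409, 0.294, 0.028], [0.407, 0.306, 0.024], [0.407, 0.294, 0.028], [0.404, 0.313, 0.025], [0.404, 0.303, 0.025], [0.404, 0.293, 0.023], [0.402, 0.309, 0.029], [0.402, 0.299, 0.028], [0.399, 0.31, 0.025], [0.399, 0.3, 0.025], [0.397, 0.307, 0.028], [0.394, 0.308, 0.024]]
brass [0.41051014 0.37140763 0.0075561 ] 11
ring 258 ztop 0.038 top circ [ 0.4482 -0.0236] 0.0308 rect [ 4.45400e-01 -1.62000e-02  6.11000e-02  8.43000e-02  2.03374e+01]
[[0.469, 0.009, 0.008], [0.466, 0.009, 0.006], [0.463, 0.012, 0.004], [0.463, 0.009, 0.006], [0.46, 0.012, 0.008], [0.461, 0.009, 0.005], [0.458, 0.033, 0.005], [0.458, 0.015, 0.006], [0.458, 0.012, 0.005], [0.455, 0.015, 0.007], [0.455, 0.012, 0.007], [0.439, -0.063, 0.004], [0.436, -0.058, 0.005], [0.434, -0.061, 0.005], [0.431, -0.055, 0.006], [0.431, -0.061, 0.005], [0.428, -0.055, 0.005], [0.428, -0.058, 0.007]]
liner 209 ztop 0.048 top circ [ 0.6131 -0.1415] 0.0207 rect [ 0.6014 -0.1439  0.0994  0.1364 72.3382]
vial 136 ztop 0.061 top circ [0.6267 0.185 ] 0.0119 rect [ 0.6379  0.1798  0.0966  0.1263 88.7503]
cap 532 ztop 0.065 top circ [ 0.4268 -0.3072] 0.0108 rect [ 4.39700e-01 -3.12600e-01  6.12000e-02  1.02100e-01  6.61508e+01]
((0.4270211160182953, -0.3070599138736725), 0.031125260517001152)
brick 862 ztop 0.051 top circ [ 0.6681 -0.0071] 0.0639 rect [ 0.6724 -0.0092  0.1696  0.1819  4.3274]
dust 68 ztop 0.013 top circ [ 0.6075 -0.331 ] 0.0122 rect [ 0.6142 -0.3594  0.1103  0.082   7.6793]
```

```bash
python3 - <<'E'
from h import *
s,T=tooly();print(np.round(T,3))
E
python3 -m crank '[[[40,93,0,0,0,0,1],[80,186,0,0,0,0,1]]]'
python3 -c "
from h import *
s,T=tooly();print(np.round(T[:3,:3],3),s['joints'])"
```

```text
[[-0.     0.894  0.448  0.246]
 [ 0.001  0.448 -0.894 -0.491]
 [-1.     0.    -0.001  0.203]
 [ 0.     0.     0.     1.   ]]
time: 0.35
eef_pos: [0.2858, -0.3992, 0.2025]
ee_rot: [2.881, 1.569, 1.772]
ft_force: [0.5, -0.1, 0.4]
grip_width: 0.0854
[[-0.     0.895  0.446]
 [ 0.001  0.446 -0.895]
 [-1.     0.    -0.001]] [-1.17725619e+00  1.53486274e-01  1.67102732e+00  2.79764474e-04
  1.31847167e+00 -6.85090176e-02]
```

```bash
python3 -m crank '[[[18,42,0,0,0,0.14,1],[36,84,0,0,0,0.28,1],[54,126,0,0,0,0.42,1],[72,168,0,0,0,0.56,1],[90,208,0,0,0,0.7,1]]]'
python3 -m crank '[[[18,42,0,0,0,0,1],[36,84,0,0,0,0,1],[54,126,0,0,0,0,1],[72,167,0,0,0,0,1],[72,167,0,0,0,0,1]]]'
cat >> h.py <<'E'
def ringfit(P,lo,hi,near=None,rad=.06):
    m=P.reshape(-1,3);m=m[(m[:,2]>lo)&(m[:,2]<hi)]
    if near is not None:m=m[np.hypot(*(m[:,:2]-near).T)<rad]
    return m
E
python3 - <<'E'
from h import *
s,T=tooly();print(np.round(T[:3],3),s['joints'])
im,d,P=look('wrist','ring1');np.save('pics/ring1P.npy',P)
t=ringfit(P,.03,.045,(.448,-.0236));print(len(t),circ(t[:,:2]),np.median(t[:,2]))
c=np.array(circ(t[:,:2])[0])
e=ringfit(P,.003,.012,c,.046);e=e[np.hypot(*(e[:,:2]-c).T)>.034]
a=np.arctan2(*(e[:,:2]-c).T[::-1]);a2=np.angle(np.mean(np.exp(2j*a)))/2;print(len(e),np.degrees(a2),np.nanmedian(P[...,2][P[...,2]<.01]))
E
```

```text
time: 0.85
eef_pos: [0.3762, -0.1898, 0.2034]
ee_rot: [1.555, 1.571, 1.154]
ft_force: [0.7, 0.5, 0.2]
grip_width: 0.0854
time: 1.35
eef_pos: [0.449, -0.0199, 0.2033]
ee_rot: [1.721, 1.569, 1.322]
ft_force: [0.3, -0.3, -0.1]
grip_width: 0.0857
[[ 0.001  0.389  0.921  0.449]
 [ 0.002  0.921 -0.389 -0.02 ]
 [-1.     0.002 -0.     0.203]] [-0.29519956  0.07488869  1.75981685  0.00221442  1.30698672  0.10370255]
945 ((0.44712454080581665, -0.0214401762932539), 0.03108919970691204) 0.036154787645575615
92 69.61200372722755 0.0005200085417198519
```

View pics/ring1.png

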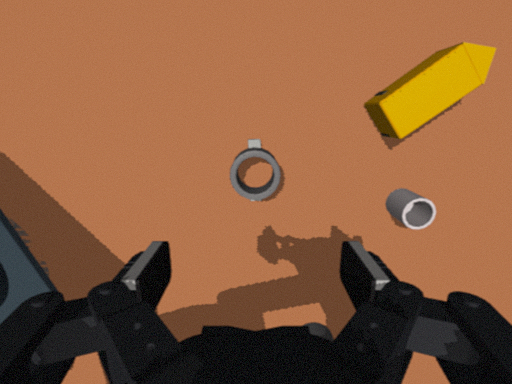

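```bash
python3 -m crank '[[[-2,-1.5,-48,0,0,0,1],[-2,-1.5,-96,0,0,0,1],[-2,-1.5,-144,0,0,0,1],[-2,-1.5,-180,0,0,0,1],[-2,-1.5,-191,0,0,0,1]]]'
python3 -m crank '[[[0,0,0,0,0,0,1],[0,0,0,0,0,0,0],[0,0,0,0,0,0,0],[0,0,0,0,0,0,0],[0,0,0,0,0,0,0]]]' 90
python3 -m crank '[[[0,0,0,0,0,0,0],[0,0,0,0,0,0,0]]]'
python3 -m crank '[[[0,0,10,0,0,0,0],[0,0,40,0,0,0,0],[0,0,80,0,0,0,0],[0,0,100,0,0,0,0],[0,0,100,0,0,0,0]]]'
python3 - <<'E'
from h import *
s,T=tooly();print(np.round(T[:3],4))
im,d,P=look('wrist','ring2');np.save('pics/ring2P.npy',P)
E
```

```text
time: 1.9
eef_pos: [0.4426, -0.0266, 0.0092]
ee_rot: [-2.995, 1.563, 2.881]
ft_force: [-0.3, 1.4, -0.1]
grip_width: 0.0854
time: 2.4
eef_pos: [0.4469, -0.0265, 0.0135]
ee_rot: [0.095, 1.568, -0.311]
ft_force: [1.0, -0.3, 0.1]
grip_width: 0.0281
time: 2.6
eef_pos: [0.4462, -0.0263, 0.0127]
ee_rot: [0.088, 1.57, -0.318]
ft_force: [-0.3, 0.6, -0.0]
grip_width: 0.0001
time: 3.1
eef_pos: [0.4486, -0.027, 0.1161]
ee_rot: [0.099, 1.564, -0.307]
ft_force: [0.8, 0.3, -1.4]
grip_width: -0.0003
[[ 7.000e-03  3.947e-01  9.188e-01  4.486e-01]
 [-2.200e-03  9.188e-01 -3.947e-01 -2.700e-02]
 [-1.000e+00  7.000e-04  7.300e-03  1.161e-01]]
```

View pics/ring2.png

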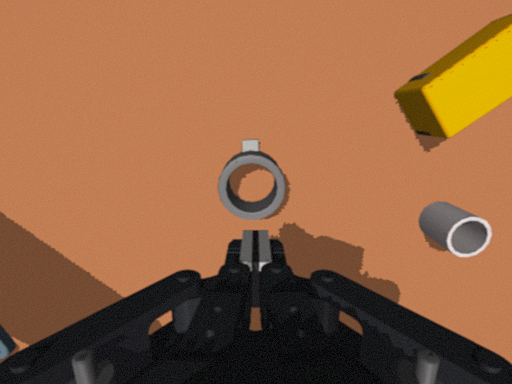

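Run:
```python
from h import *
P=np.load('pics/ring2P.npy')
print('ring pixel top pts',P[165,252],P[187,225],P[187,280],P[146,250],'tips',P[240,250],P[240,262])
t=ringfit(P,.025,.045,(.448,-.0236));print(len(t),circ(t[:,:2]),np.median(t[:,2]))
print('bench',P[50,100],P[50,300],P[250,100])
for i in range(3):
    s=ctrl.state();print(s['time'],s['eef_pos'],s['joints'],s['grip_width'])
c=ctrl.calibration('scene')
im,d,P=look('scene','scene2');t=ringfit(P,.025,.045,(.448,-.0236));print(len(t),circ(t[:,:2]))
im,d,P=look('top','top2');t=ringfit(P,.025,.045,(.448,-.0236));print(len(t),circ(t[:,:2]))
cv2.imwrite('pics/top2c.png',cv2.resize(im[120:320,150:400],(750,600)))
s=ctrl.state();print(s['eef_pos'])
```

```text
ring pixel top pts [ 0.45307997 -0.00760728  0.00082151] [ 0.42523184 -0.01063451  0.03620278] [ 0.4710108  -0.03019789  0.03703177] [0.4591128  0.01116674 0.00569095] tips [ 0.44947353 -0.01483785  0.16048197] [ 0.45478147 -0.01717341  0.16042164]
1816 ((0.4471076428890228, -0.021042117848992348), 0.030964167788624763) 0.03612848057757209
bench [0.36846813 0.14374115 0.00085848] [5.35510842e-01 7.22716073e-02 1.91935411e-04] [ 0.26116742 -0.028292   -0.00044671]
3.15 [ 0.44725385 -0.02659026  0.11420836] [-3.09270047e-01  1.59222740e-01  1.90007526e+00 -3.00979420e-06
  1.07820026e+00  9.65880044e-02] 0.0001277898948523146
3.15 [ 0.44725385 -0.02659026  0.11420836] [-3.09270047e-01  1.59222740e-01  1.90007526e+00 -3.00979420e-06
  1.07820026e+00  9.65880044e-02] 0.0001277898948523146
3.15 [ 0.44725385 -0.02659026  0.11420836] [-3.09270047e-01  1.59222740e-01  1.90007526e+00 -3.00979420e-06
  1.07820026e+00  9.65880044e-02] 0.0001277898948523146
334 ((0.4503333568572998, -0.02258298359811306), 0.03351065516471863)
25 ((0.4357720613479614, -0.015608121640980244), 0.02650720626115799)
[ 0.44543983 -0.02606572  0.11199886]
```

View pics/scene2.png

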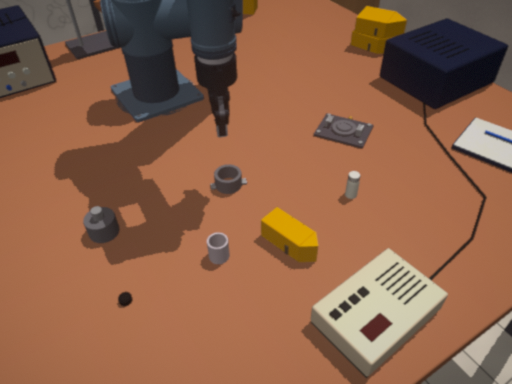

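Run:
```python
from h import *
P=np.load('pics/ring2P.npy')
for v in(228,230,232,235,240,250,260): print(v,np.round(P[v,248],3),np.round(P[v,256],3))
c=ctrl.calibration('wrist');M=np.linalg.inv(c['T_tool_cam']);f=192/np.tan(np.radians(c['vfov'])/2)
for x in(0,-.019,-.04):
    q=M@[x,0,0,1];print('tool x',x,'px',c['cx']-q[0]/q[2]*f,c['cy']+q[1]/q[2]*f,'depth',-q[2])
im,d,P=look('scene')
for v in range(110,142,4): print(v,np.round(P[v,222],3))
s=ctrl.state();print(s['eef_pos'],s['time'])
```

```text
228 [ 0.422 -0.069  0.001] [ 0.43  -0.072  0.   ]
230 [ 0.448 -0.015  0.148] [ 0.452 -0.016  0.149]
232 [ 0.448 -0.015  0.15 ] [ 0.452 -0.016  0.152]
235 [ 0.449 -0.014  0.155] [ 0.452 -0.016  0.154]
240 [ 0.449 -0.014  0.161] [ 0.452 -0.016  0.161]
250 [ 0.449 -0.014  0.171] [ 0.452 -0.016  0.171]
260 [ 0.449 -0.014  0.18 ] [ 0.452 -0.016  0.181]
tool x 0 px 256.93286070386944 226.76606954983373 depth 0.18384934022244326
tool x -0.019 px 257.1290644272777 239.39861617522814 depth 0.1655900109990506
tool x -0.04 px 257.40325011454206 257.05201957764774 depth 0.14540864712056395
110 [ 0.494 -0.046  0.234]
114 [ 0.502 -0.051  0.231]
118 [ 0.503 -0.052  0.223]
122 [ 0.486 -0.044  0.202]
126 [ 0.456 -0.03   0.169]
130 [ 0.459 -0.033  0.162]
134 [ 0.457 -0.032  0.151]
138 [0.292 0.049 0.001]
[ 0.44513    -0.02597698  0.11151794] 3.3
```

```bash
python3 -m crank '[[[0,0,0,0,0,0,1],[0,0,0,0,0,0,1],[0,0,0,0,0,0,1],[0,0,0,0,0,0,1],[0,0,0,0,0,0,1]]]'
python3 - <<'E'
from h import *
s,T=tooly();print(s['eef_pos'])
im,d,P=look('wrist')
t=ringfit(P,.03,.045,(.448,-.0236));c=np.array(circ(t[:,:2])[0]);print(len(t),c)
e=ringfit(P,.003,.012,c,.046);e=e[np.hypot(*(e[:,:2]-c).T)>.034]
a=np.arctan2(*(e[:,:2]-c).T[::-1]);print(np.degrees(np.angle(np.mean(np.exp(2j*a)))/2),len(e))
print('TCP-ring',(s['eef_pos'][:2]-c)*1000)
# finger masses: points above z .1
w=P.reshape(-1,3);L=T_tool(s);q=(w-L[:3,3])@L[:3,:3];k=(q[:,0]>-.11)&(np.abs(q[:,2])<.06)&(w[:,2]>.12);q=q[k]
for sgn in(1,-1):
    z=q[q[:,2]*sgn>0];m=z[z[:,0]>z[:,0].max()-.006];print(sgn,'tip x',z[:,0].max(),'z range',m[:,2].min(),m[:,2].max(),'y',m[:,1].min(),m[:,1].max())
E
```

```text
time: 3.8
eef_pos: [0.446, -0.0263, 0.1123]
ee_rot: [-3.083, 1.57, 2.794]
ft_force: [1.3, 0.4, -0.1]
grip_width: 0.0722
[ 0.44601178 -0.0262692   0.11225357]
1723 [ 0.44690645 -0.02105699]
68.4979636036102 125
TCP-ring [-0.89467024 -5.21220559]
1 tip x -0.036353157048421375 z range 0.03479980686841573 0.041674072727987406 y -0.010314063809371164 0.012129330204373482
-1 tip x -0.036548263673960336 z range -0.04385470525646778 -0.03666196755686949 y -0.009618729002497743 0.012014771323915412
```

```bash
python3 -m crank '[[[1,5,-35,0,0,0,1],[1,5,-75,0,0,0,1],[1,5,-110,0,0,0,1],[1,5,-130,0,0,0,1],[1,5,-130,0,0,0,1]]]'
python3 -m crank '[[[0,0,0,0,0,0,1],[0,0,0,0,0,0,0],[0,0,0,0,0,0,0],[0,0,0,0,0,0,0],[0,0,0,0,0,0,0]]]' 90
python3 - <<'E'
from h import *
s,T=tooly();print(s['eef_pos'],s['grip_width'])
im,d,P=look('wrist','ring3')
L=T_tool(s);
w=P.reshape(-1,3);q=(w-L[:3,3])@L[:3,:3];k=(q[:,0]<-.025)&(q[:,0]>-.06)&(abs(q[:,2])<.06)&(abs(q[:,1])<.02)&(w[:,2]<.1);print('lowest',np.nanmin(w[k][:,2]))
E
```

```text
time: 4.35
eef_pos: [0.4447, -0.0206, -0.0199]
ee_rot: [-3.035, 1.565, 2.842]
ft_force: [-0.3, 0.5, 0.6]
grip_width: 0.0854
time: 4.85
eef_pos: [0.4481, -0.0215, -0.0153]
ee_rot: [0.117, 1.568, -0.289]
ft_force: [-4.0, -0.1, 15.3]
grip_width: 0.0599
[ 0.44808919 -0.02152802 -0.01526378] 0.059873519743389315
lowest 0.00969581472270814
```

View pics/ring3.png

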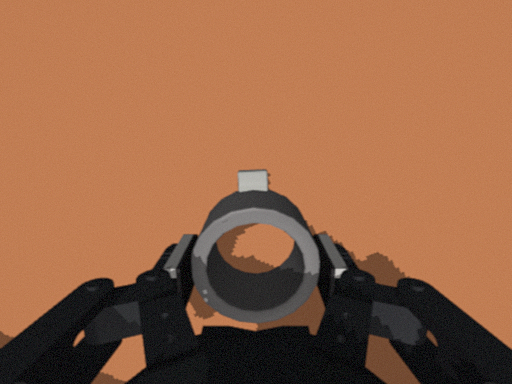

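```bash
python3 -m crank '[[[0,0,0,0,0,0,0],[0,0,8,0,0,0,0],[0,0,30,0,0,0,0],[0,0,70,0,0,0,0],[0,0,110,0,0,0,0]]]'
python3 -m crank '[[[0,0,0,0,0,0,0],[0,20,0,0,0,0,0],[0,55,0,0,0,0,0],[0,95,0,0,0,0,0],[-1,135,0,0,0,0,0]]]'
python3 -m crank '[[[0,30,0,0,0,0.1,0],[-1,60,0,0,0,0.2,0],[-2,85,0,0,0,0.3,0],[-2,110,0,0,0,0.4,0],[-2,125,0,0,0,0.45,0]]]'
python3 -m crank '[[[0,0,0,0,0,0,0],[0,0,0,0,0,0,0],[0,0,0,0,0,0,0]]]'
python3 - <<'E'
from h import *
s,T=tooly();print(s['eef_pos'],s['grip_width'],np.round(T[:3,:3],3))
im,d,P=look('wrist','base1');np.save('pics/base1P.npy',P)
E
```

```text
time: 5.4
eef_pos: [0.4457, -0.0209, 0.0934]
ee_rot: [-3.016, 1.568, 2.861]
ft_force: [1.6, -0.7, -6.4]
grip_width: 0.0595
time: 5.9
eef_pos: [0.4448, 0.1148, 0.0913]
ee_rot: [-2.759, 1.569, 3.116]
ft_force: [0.8, -0.1, -5.5]
grip_width: 0.0598
time: 6.4
eef_pos: [0.4426, 0.2401, 0.0911]
ee_rot: [-3.07, 1.568, -3.022]
ft_force: [0.2, 0.0, -5.9]
grip_width: 0.0596
time: 6.7
eef_pos: [0.4437, 0.2377, 0.092]
ee_rot: [-2.522, 1.57, -2.48]
ft_force: [-0.4, -0.3, -5.9]
grip_width: 0.0595
[0.44374779 0.23774751 0.09197876] 0.0595161745802164 [[-0.001 -0.042  0.999]
 [-0.001  0.999  0.042]
 [-1.    -0.001 -0.001]]
```

View pics/base1.png

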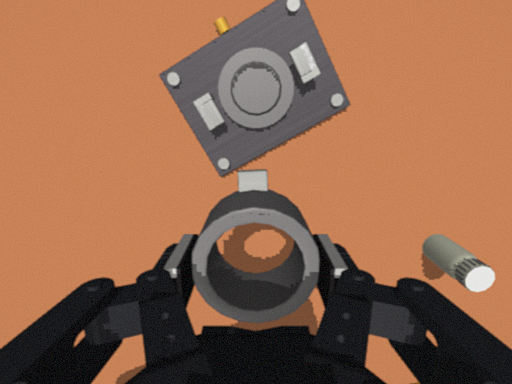

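```bash
cat > base.py <<'E'
from h import *
def base(P,near=(.441,.323)):
    t=ringfit(P,.0165,.0205,near,.024);c1=np.array(circ(t[:,:2])[0])
    t=ringfit(P,.0115,.0205,c1,.033);c2,r2=circ(t[:,:2])
    k=ringfit(P,.0235,.031,c1,.055);k=k[np.hypot(*(k[:,:2]-c1).T)>.031]
    th=np.radians(30);s=(k[:,:2]-c1)@[np.cos(th),np.sin(th)]
    A=k[s>0,:2];B=k[s<0,:2];ca=np.array(cv2.minAreaRect(A.astype(np.float32))[0]);cb=np.array(cv2.minAreaRect(B.astype(np.float32))[0])
    d=ca-cb
    print('spigot',c1,'disc',c2,r2,'claws mid',(ca+cb)/2,'yaw',np.degrees(np.arctan2(d[1],d[0])),len(A),len(B),np.hypot(*d))
def held(P,s,lo,hi):
    T=T_tool(s);q=(P.reshape(-1,3)-T[:3,3])@T[:3,:3]
    return q
E
python3 - <<'E'
from base import *
P=np.load('pics/base1P.npy');base(P)
s=ctrl.state();T=T_tool(s)
w=P.reshape(-1,3);near=s['eef_pos'][:2]
m=w[(w[:,2]>.05)&(np.hypot(*(w[:,:2]-near).T)<.06)]
h,b=np.histogram(m[:,2],bins=np.arange(.05,.2,.004));print([(round(x,3),n) for x,n in zip(b,h) if n>50])
# ring top: pixels on annulus rim
for v,u in((213,256),(312,256),(265,203),(265,309),(182,253),(182,243),(182,264)):print(np.round(P[v,u],4))
E
```

```text
spigot [0.44040507 0.32315183] disc (0.4397357106208801, 0.3270339071750641) 0.031105531379580498 claws mid [0.43981706 0.32722241] yaw 28.02986491933513 691 595 0.0821801107956127
[(np.float64(0.106), np.int64(114)), (np.float64(0.11), np.int64(955)), (np.float64(0.114), np.int64(587)), (np.float64(0.118), np.int64(560)), (np.float64(0.122), np.int64(600)), (np.float64(0.126), np.int64(688)), (np.float64(0.13), np.int64(835)), (np.float64(0.134), np.int64(934)), (np.float64(0.138), np.int64(1251)), (np.float64(0.142), np.int64(5449)), (np.float64(0.146), np.int64(401)), (np.float64(0.15), np.int64(439)), (np.float64(0.154), np.int64(444)), (np.float64(0.158), np.int64(414)), (np.float64(0.162), np.int64(508)), (np.float64(0.166), np.int64(404)), (np.float64(0.17), np.int64(960)), (np.float64(0.174), np.int64(1657)), (np.float64(0.178), np.int64(4183)), (np.float64(0.182), np.int64(1937)), (np.float64(0.186), np.int64(1563)), (np.float64(0.19), np.int64(2129)), (np.float64(0.194), np.int64(3231))]
[0.4423 0.2662 0.1439]
[0.4445 0.2146 0.1438]
[0.4185 0.2388 0.1427]
[0.4682 0.2414 0.1436]
[0.4404 0.2727 0.1128]
[0.4351 0.2727 0.1137]
[0.4463 0.2731 0.1134]
```

```bash
python3 -m crank '[[[-1,30,0,0,0,0,0],[-3,65,0,0,0,0,0],[-3.5,87,-15,0,0,0,0],[-3.5,87,-40,0,0,0,0],[-3.5,87,-65,0,0,0,0]]]'
python3 -m crank '[[[0,0,0,0,0,0,0],[0,0,0,0,0,0,0],[0,0,0,0,0,0,0]]]'
python3 - <<'E'
from base import *
s,T=tooly();print(s['eef_pos'],s['grip_width'])
im,d,P=look('wrist','base2');np.save('pics/base2P.npy',P)
z=s['eef_pos'][2]
t=ringfit(P,z+.049,z+.055,s['eef_pos'][:2],.036);print('ring top',circ(t[:,:2]),fit(t[:,:2]),np.median(t[:,2]))
base(P,(.4397,.327))
E
```

```text
time: 7.25
eef_pos: [0.4412, 0.3259, 0.0271]
ee_rot: [0.275, 1.569, 0.319]
ft_force: [-0.0, -0.2, -6.8]
grip_width: 0.0599
time: 7.55
eef_pos: [0.442, 0.3257, 0.0289]
ee_rot: [0.369, 1.568, 0.412]
ft_force: [0.1, -1.2, -5.7]
grip_width: 0.0592
[0.44198846 0.32574032 0.02885551] 0.05923645239736962
ring top ((0.44184550642967224, 0.3295828402042389), 0.03489954024553299) (array([0.44133324, 0.32698724]), np.float64(0.027042288653788663)) 0.08018231927810036
spigot [0.44041887 0.31883556] disc (0.4392246901988983, 0.3251461684703827) 0.030264878645539284 claws mid [0.43663068 0.33244967] yaw 19.789607272492002 876 70 0.08351038209294545
```

View pics/base2.png

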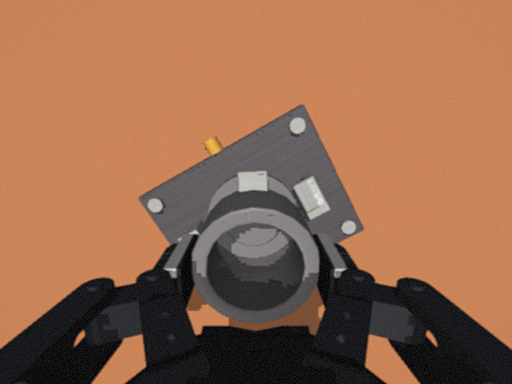

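Run:
```python
from base import *
P=np.load('pics/base1P.npy');g=lambda v,u:np.nanmedian(P[v-3:v+4,u-3:u+4].reshape(-1,3),0)
a,b,c,e=g(79,173),g(5,293),g(100,337),g(164,224);print('base1',(a+b+c+e)/4,(a+c)/2,np.degrees(np.arctan2(*(b-a)[1::-1])),np.degrees(np.arctan2(*(c-e)[1::-1])))
t=ringfit(P,.1405,.147,(.4434,.2404),.036)
print('ring1',circ(t[:,:2]),len(t))
P=np.load('pics/base2P.npy')
a,b,c=g(205,155),g(125,298),g(228,349);print('base2',(a+c)/2,np.degrees(np.arctan2(*(b-a)[1::-1])))
for n,p in((213,256),(312,256),(265,203),(265,309),(182,253)):print(np.round(P[n,p],4))
```

```text
base1 [0.43986902 0.32654367 0.01257398] [0.43979268 0.32680601 0.01257442] 31.187265475868255 31.738566848223268
ring1 ((0.44323965907096863, 0.24280136823654175), 0.035484232008457184) 5942
base2 [0.4398131  0.32686807 0.01255566] 31.536973662275013
[0.4403 0.354  0.0805]
[0.4426 0.3014 0.0792]
[0.4166 0.327  0.0802]
[0.4663 0.3292 0.0803]
[0.4386 0.3605 0.0491]
```

```bash
python3 -m crank '[[[-1.7,-1,-8,0,0,0,0],[-1.7,-1,-16,0,0,0,0],[-1.7,-1,-24,0,0,0,0],[-1.7,-1,-26,0,0,0,0],[-1.7,-1,-26,0,0,0,0]]]'
python3 -m crank '[[[0,0,-1,0,0,0,0],[0,0,-2,0,0,0,0],[0,0,-2,0,0,0,0]]]'
python3 -m crank '[[[0,0,-1,0,0,0,0],[0,0,-2,0,0,0,0],[0,0,-2,0,0,0,0]]]'
python3 - <<'E'
from base import *
s,T=tooly();print(s['eef_pos'],s['ft_force'])
im,d,P=look('wrist')
for n,p in((213,256),(312,256),(265,203),(265,309),(182,253)):print(np.round(P[n,p],4))
E
```

```text
time: 8.1
eef_pos: [0.4386, 0.3247, 0.0008]
ee_rot: [-2.796, 1.57, -2.752]
ft_force: [-0.2, 0.4, -6.6]
grip_width: 0.0595
time: 8.4
eef_pos: [0.439, 0.3248, -0.0005]
ee_rot: [0.491, 1.57, 0.535]
ft_force: [0.9, -0.4, -5.7]
grip_width: 0.0596
time: 8.7
eef_pos: [0.4392, 0.325, -0.0011]
ee_rot: [0.415, 1.57, 0.459]
ft_force: [-3.5, -0.8, 6.2]
grip_width: 0.0595
[ 0.43916671  0.32499138 -0.00112518] [-3.46896538 -0.83827203  6.21505916]
[0.4375 0.3536 0.0513]
[0.4399 0.3014 0.0503]
[0.414  0.3267 0.0509]
[0.4635 0.3285 0.0504]
[0.4358 0.36   0.0199]
```

```bash
python3 -m crank '[[[-0.4,0,0.4,0,0,-0.13,0],[-0.8,0.1,0.4,0,0,-0.26,0],[-1.2,0.2,0.4,0,0,-0.39,0],[-1.5,0.3,0.4,0,0,-0.52,0],[-1.5,0.3,0.4,0,0,-0.52,0]]]'
python3 - <<'E'
from base import *
s,T=tooly();print(s['eef_pos'],s['ft_force'],s['moment'],np.degrees(np.arctan2(T[1,1],T[0,1])))
E
python3 -m crank '[[[-0.3,0.2,0,0,0,-0.12,0],[-0.6,0.5,0,0,0,-0.24,0],[-0.9,0.8,0,0,0,-0.36,0],[-1.1,0.9,0,0,0,-0.46,0],[-1.1,0.9,0,0,0,-0.46,0]]]'
python3 - <<'E'
from base import *
s,T=tooly();print(s['eef_pos'],s['ft_force'],s['moment'],np.degrees(np.arctan2(T[1,1],T[0,1])))
im,d,P=look('wrist','base3');np.save('pics/base3P.npy',P)
E
```

```text
time: 9.25
eef_pos: [0.4388, 0.3257, -0.0011]
ee_rot: [0.899, 1.567, 0.422]
ft_force: [0.4, 0.9, 1.6]
grip_width: 0.0597
[ 0.43878816  0.325669   -0.00109311] [0.39829452 0.85363136 1.59346145] [ 0.05736474 -0.25430658 -0.17153637] 62.657980346036474
time: 9.75
eef_pos: [0.4393, 0.3266, -0.001]
ee_rot: [1.247, 1.565, 0.312]
ft_force: [5.6, 2.0, -1.6]
grip_width: 0.0596
[ 0.43925126  0.32655725 -0.00101501] [ 5.57035326  2.04247847 -1.6474977 ] [ 0.15088656 -0.83925744  0.05342868] 36.430926488322385
```

View pics/base3.png

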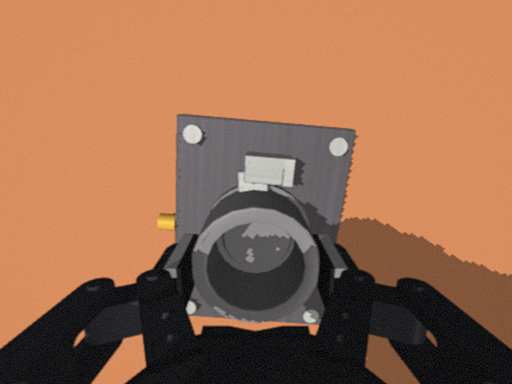

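```bash
python3 -m crank '[[[0.3,0.3,0,0,0,-0.05,0],[0.6,0.5,0,0,0,-0.1,0],[0.8,0.6,0,0,0,-0.14,0],[0.8,0.6,0,0,0,-0.14,0]]]'
python3 - <<'E'
from base import *
s,T=tooly();print(s['eef_pos'],s['ft_force'],s['moment'],np.degrees(np.arctan2(T[1,1],T[0,1])))
im,d,P=look('wrist','base4');np.save('pics/base4P.npy',P)
z=s['eef_pos'][2]
for n,p in((213,256),(312,256),(265,203),(265,309),(182,253)):print(np.round(P[n,p],4))
cv2.imwrite('pics/base4c.png',cv2.resize(im[90:340,130:370],None,fx=2.2,fy=2.2,interpolation=2))
E
```

```text
time: 10.2
eef_pos: [0.4388, 0.3268, -0.0011]
ee_rot: [1.323, 1.567, 0.25]
ft_force: [2.8, -0.1, 3.5]
grip_width: 0.0596
[ 0.43884343  0.32683325 -0.00108701] [ 2.82955351 -0.06564523  3.52764766] [-0.34738276 -0.60128809 -0.0644771 ] 28.51934717787278
[0.462  0.3406 0.0506]
[0.4155 0.3153 0.0489]
[0.4276 0.3501 0.0507]
[0.451  0.3063 0.0502]
[0.4688 0.3459 0.0271]
```

View pics/base4c.png

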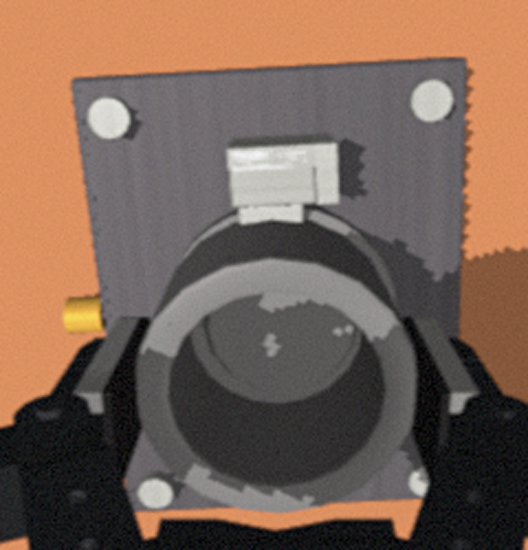

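```bash
python3 -m crank '[[[0,0,0,0,0,0,1],[0,0,0,0,0,0,1],[0,0,0,0,0,0,1],[0,0,0,0,0,0,1],[0,0,15,0,0,0,1]]]'
python3 -m crank '[[[0,0,20,0,0,0,1],[0,0,60,0,0,0,1],[0,0,105,0,0,0,1],[0,0,105,0,0,0,1],[0,0,105,0,0,0,1]]]'
python3 - <<'E'
from base import *
s,T=tooly();print(s['eef_pos'],s['ft_force'],s['grip_width'])
im,d,P=look('wrist','base5');np.save('pics/base5P.npy',P)
t=ringfit(P,.046,.056,(.44,.327),.05);print('ring top',circ(t[:,:2]),len(t),np.median(t[:,2]))
cv2.imwrite('pics/base5c.png',im[100:340,100:412])
L=T_tool(s);w=P.reshape(-1,3);q=(w-L[:3,3])@L[:3,:3];k=(q[:,0]>-.11)&(np.abs(q[:,2])<.06)&(w[:,2]>.11);q=q[k]
for sgn in(1,-1):
    z=q[q[:,2]*sgn>0];m=z[z[:,0]>z[:,0].max()-.006];print(sgn,'tip x',z[:,0].max(),'z range',m[:,2].min(),m[:,2].max(),'y',m[:,1].min(),m[:,1].max())
E
```

```text
time: 10.75
eef_pos: [0.4351, 0.3257, 0.0111]
ee_rot: [-1.65, 1.566, -2.725]
ft_force: [0.2, 0.2, -0.3]
grip_width: 0.0854
time: 11.25
eef_pos: [0.4375, 0.3269, 0.1189]
ee_rot: [1.56, 1.568, 0.484]
ft_force: [-0.4, 0.1, -0.0]
grip_width: 0.0852
[0.43753039 0.32688143 0.11886956] [-0.37511603  0.0721948  -0.02488803] 0.0852317222448822
ring top ((0.4375389516353607, 0.32731547951698303), 0.030994124710559845) 1739 0.050236145879123395
1 tip x -0.04149033096721826 z range 0.04091534592140653 0.04790742571423568 y -0.011094557517833496 0.011294477869099862
-1 tip x -0.04057707568979616 z range -0.05021875930544424 -0.04334691526945534 y -0.011240559505939189 0.011160953060658335
```

View pics/base5c.png

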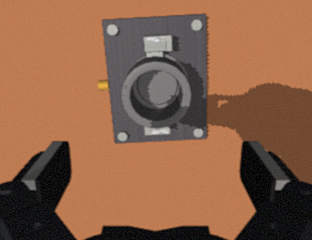

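```bash
python3 -m crank '[[[15,-38,0,0,0,0,1],[32,-84,0,0,0,0,1],[49,-130,0,0,0,0,1],[66,-176,0,0,0,0,1],[83,-222,0,0,0,0,1]]]'
python3 -m crank '[[[17,-46,0,0,0,0,1],[34,-92,0,0,0,0,1],[51,-138,0,0,0,0,1],[68,-184,0,0,0,0,1],[85,-222,0,0,0,0,1]]]'
python3 -m crank '[[[4,-12,0,0,0,0,1],[7,-22,0,0,0,0,1],[7,-22,0,0,0,0,1],[7,-22,0,0,0,0,1]]]'
python3 - <<'E'
from base import *
s,T=tooly();print(s['eef_pos'],s['joints'])
im,d,P=look('wrist','liner1')
t=ringfit(P,.043,.053,(.613,-.1415),.04);c=np.array(circ(t[:,:2])[0]);print(circ(t[:,:2]),np.median(t[:,2]),(c-s['eef_pos'][:2])*1000,T[:3,2])
E
```

```text
time: 11.8
eef_pos: [0.5189, 0.1028, 0.1157]
ee_rot: [-2.112, 1.567, 3.095]
ft_force: [1.8, 0.3, 0.4]
grip_width: 0.0854
time: 12.3
eef_pos: [0.604, -0.1197, 0.1153]
ee_rot: [-2.387, 1.567, 2.819]
ft_force: [1.0, 0.5, 0.3]
grip_width: 0.0854
time: 12.7
eef_pos: [0.6112, -0.138, 0.117]
ee_rot: [-2.672, 1.569, 2.536]
ft_force: [0.2, 0.1, 0.1]
grip_width: 0.0853
[ 0.61121174 -0.13797226  0.11701512] [-4.00060773e-01  4.60364826e-01  1.45716443e+00  4.82900287e-04
  1.22623906e+00  6.74935029e-01]
((0.6124970316886902, -0.1396104395389557), 0.020400911569595337) 0.0481758365211539 [ 1.28528945 -1.63817604] [ 0.47559021 -0.87966472 -0.00198246]
```

```bash
python3 -m crank '[[[1.3,-1.6,-30,0,0,0,1],[1.3,-1.6,-70,0,0,0,1],[1.3,-1.6,-100,0,0,0,1],[1.3,-1.6,-112,0,0,0,1],[1.3,-1.6,-112,0,0,0,1]]]'
python3 -m crank '[[[0,0,0,0,0,0,0.3],[0,0,0,0,0,0,0.3],[0,0,0,0,0,0,0],[0,0,0,0,0,0,0],[0,0,0,0,0,0,0]]]' 40
python3 -m crank '[[[0,0,5,0,0,0,0],[0,0,35,0,0,0,0],[0,0,80,0,0,0,0],[0,0,110,0,0,0,0],[0,0,110,0,0,0,0]]]'
python3 - <<'E'
from base import *
s,T=tooly();print(s['eef_pos'],s['grip_width'])
im,d,P=look('wrist','liner2');np.save('pics/liner2P.npy',P)
z=s['eef_pos'][2]
m=ringfit(P,z,z+.07,s['eef_pos'][:2],.022);h,b=np.histogram(m[:,2]-z,bins=np.arange(0,.07,.003));print([(round(x,3),n) for x,n in zip(b,h) if n>30])
E
```

```text
time: 13.25
eef_pos: [0.6119, -0.1394, 0.0043]
ee_rot: [-2.49, 1.567, 2.718]
ft_force: [-0.2, 0.0, -0.1]
grip_width: 0.0854
time: 13.75
eef_pos: [0.6145, -0.1415, 0.0079]
ee_rot: [0.735, 1.568, -0.341]
ft_force: [-0.4, 1.0, 6.1]
grip_width: 0.0391
time: 14.25
eef_pos: [0.6168, -0.1426, 0.1222]
ee_rot: [0.671, 1.56, -0.405]
ft_force: [0.3, -0.5, -0.1]
grip_width: 0.0388
[ 0.61680774 -0.14255658  0.12219538] 0.03881803451628912
[(np.float64(0.0), np.int64(178)), (np.float64(0.003), np.int64(197)), (np.float64(0.006), np.int64(200)), (np.float64(0.009), np.int64(215)), (np.float64(0.012), np.int64(232)), (np.float64(0.015), np.int64(238)), (np.float64(0.018), np.int64(257)), (np.float64(0.021), np.int64(279)), (np.float64(0.024), np.int64(279)), (np.float64(0.027), np.int64(315)), (np.float64(0.03), np.int64(335)), (np.float64(0.033), np.int64(355)), (np.float64(0.036), np.int64(403)), (np.float64(0.039), np.int64(1651)), (np.float64(0.042), np.int64(74)), (np.float64(0.045), np.int64(67)), (np.float64(0.048), np.int64(78)), (np.float64(0.051), np.int64(74)), (np.float64(0.054), np.int64(84)), (np.float64(0.057), np.int64(85)), (np.float64(0.06), np.int64(98)), (np.float64(0.063), np.int64(101)), (np.float64(0.066), np.int64(312))]
```

View pics/liner2.png

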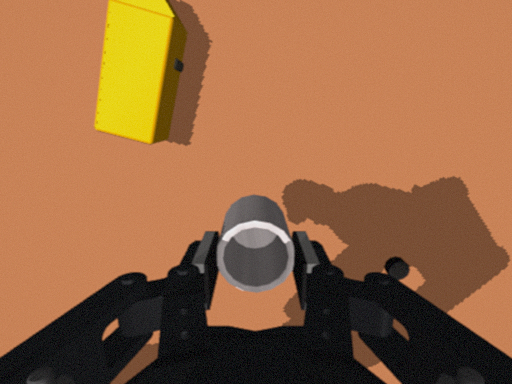

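```bash
python3 -m crank '[[[-15,30,0,0,0,0,0],[-35,70,0,0,0,0,0],[-57,112,0,0,0,0,0],[-79,154,0,0,0,0,0],[-101,196,0,0,0,0,0]]]'
python3 -m crank '[[[-22,42,0,0,0,0,0],[-44,84,0,0,0,0,0],[-66,126,0,0,0,0,0],[-88,168,0,0,0,0,0],[-110,210,0,0,0,0,0]]]'
python3 -m crank '[[[-10,20,0,0,0,0,0],[-16,33,0,0,0,0,0],[-16,33,0,0,0,0,0],[-16,33,0,0,0,0,0],[-16,33,0,0,0,0,0]]]'
cat > rel.py <<'E'
from base import *
import sys
def rel(lo,hi,r,tz=(.046,.054),rad=.036,save=None):
    s,T=tooly();im,d,P=look('wrist',save);z=s['eef_pos'][2]
    q=ringfit(P,z+lo,z+hi,s['eef_pos'][:2],r);h=circ(q[:,:2])
    t=ringfit(P,tz[0],tz[1],(.4395,.327),rad);b=circ(t[:,:2])
    print('TCP',s['eef_pos'],'held',h,len(q),np.median(q[:,2])-z,'target',b,len(t),'shift mm',(np.array(b[0])-h[0])*1000)
    return im,P,s
E
python3 -c "
from rel import *
im,P,s=rel(.037,.044,.024,save='ins1');np.save('pics/ins1P.npy',P)"
```

```text
time: 14.8
eef_pos: [0.5101, 0.0563, 0.1144]
ee_rot: [-2.225, 1.568, 2.981]
ft_force: [0.5, 0.6, -1.4]
grip_width: 0.0386
time: 15.3
eef_pos: [0.4002, 0.2659, 0.1147]
ee_rot: [-1.722, 1.569, -2.798]
ft_force: [1.2, 0.7, -0.9]
grip_width: 0.039
time: 15.8
eef_pos: [0.3864, 0.297, 0.1153]
ee_rot: [-1.334, 1.57, -2.41]
ft_force: [-0.6, -0.7, -0.3]
grip_width: 0.039
TCP [0.38644282 0.29701342 0.11528899] held ((0.38649895787239075, 0.2971017062664032), 0.023980768397450447) 2057 0.04036824001411496 target ((0.4372674524784088, 0.32728642225265503), 0.03098130226135254) 2153 shift mm [50.76849461 30.18471599]
```

View pics/ins1.png

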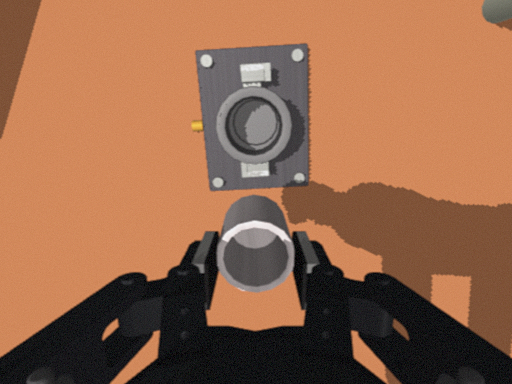

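```bash
cat >> rel.py <<'E'
def heldfit(P,s,lo,hi,R0,tol=.004):
    # outer rim of held object: points in tool frame at given height, excluding finger zone
    T=T_tool(s);q=(P.reshape(-1,3)-T[:3,3])@T[:3,:3];k=(-q[:,0]>lo)&(-q[:,0]<hi)&(np.hypot(q[:,1],q[:,2])<R0+tol)
    q=q[k];a=np.arctan2(q[:,2],q[:,1]);q=q[abs(np.sin(a))<.75]
    cc=np.zeros(2)
    for i in range(10):
        r=np.hypot(*(q[:,1:]-cc).T);a=np.arctan2(*(q[:,1:]-cc).T[::-1]);
        # outermost point per angle bin
        o=[q[(np.digitize(a,np.linspace(-np.pi,np.pi,37))==b)] for b in range(1,37)]
        o=np.array([x[np.argmax(np.hypot(*(x[:,1:]-cc).T)),1:] for x in o if len(x)])
        cc,R1=fit(o)
    w=T[:3,:3]@[np.median(q[:,0]),cc[0],cc[1]]+T[:3,3]
    print('held tool yz',cc,'R',R1,'world',w,'height',-np.median(q[:,0]));return w
E
python3 - <<'E'
from rel import *
P=np.load('pics/ins1P.npy');s=ctrl.state()
w=heldfit(P,s,.0385,.0425,.0205)
for v,u in((226,256),(285,256),(254,222),(254,290)):print(P[v,u])
T=T_tool(s);print(T[:3,:3])
t=ringfit(P,.046,.054,(.437,.327),.036);print(np.array(fit(t[:,:2])[0]),np.median(t[:,:2],0))
E
```

```text
held tool yz [-0.0009708  -0.00138303] R 0.020322124182864634 world [0.38512423 0.29777204 0.15569131] height 0.0402589939323453
[0.4005893  0.30573436 0.15631808]
[0.3700223  0.28924989 0.15376859]
[0.37917175 0.31362257 0.15635574]
[0.39492674 0.28307995 0.1552592 ]
[[-6.41625588e-04  8.80630084e-01  4.73804014e-01]
 [-5.59329215e-04  4.73803722e-01 -8.80630297e-01]
 [-9.99999638e-01 -8.30047360e-04  1.88557542e-04]]
[0.43738942 0.32730505] [0.4393065 0.3282336]
```

```bash
python3 -m crank '[[[20,11,0,0,0,0,0],[52.2,29.5,-5,0,0,0,0],[52.2,29.5,-25,0,0,0,0],[52.2,29.5,-46,0,0,0,0],[52.2,29.5,-49,0,0,0,0]]]'
python3 -m crank '[[[0,0,0,0,0,0,0],[0,0,0,0,0,0,0],[0,0,0,0,0,0,0]]]'
python3 - <<'E'
from rel import *
s,T=tooly();im,d,P=look('wrist','ins2');np.save('pics/ins2P.npy',P);print(s['eef_pos'])
w=heldfit(P,s,.0385,.0425,.0205)
t=ringfit(P,.047,.0535,(.438,.327),.036);
q=t[:,:2]-[.438,.327];r=np.hypot(*q.T);t=t[(r>.018)&(r<.036)]
T=T_tool(s);f=(t-T[:3,3])@T[:3,:3];print(len(t),f[:,1].min(),f[:,1].max(),f[:,2].min(),f[:,2].max())
# outer edge fit per angle bin
c=np.array([.4375,.3273])
for i in range(6):
    a=np.arctan2(*(t[:,:2]-c).T[::-1]);b=np.digitize(a,np.linspace(-np.pi,np.pi,49))
    o=np.array([max(t[b==k,:2],key=lambda x:np.hypot(*(x-c))) for k in np.unique(b)]);
    o=o[abs(np.hypot(*(o-c).T)-.031)<.003];c,R=fit(o)
print('ring',c,R,len(o))
E
```

```text
time: 16.35
eef_pos: [0.4373, 0.3256, 0.0641]
ee_rot: [-1.606, 1.565, -2.684]
ft_force: [-0.9, 0.2, -0.7]
grip_width: 0.0391
time: 16.65
eef_pos: [0.4394, 0.3276, 0.0681]
ee_rot: [1.521, 1.569, 0.444]
ft_force: [0.3, -0.0, -1.1]
grip_width: 0.0393
[0.43943556 0.32760057 0.068077  ]
held tool yz [-0.00074706 -0.0011458 ] R 0.02027633116260577 world [0.43815143 0.32821521 0.10845354] height 0.04037847336041949
1631 -0.01496970787515805 0.028824459088133282 -0.031290342701703486 0.0297540792719973
ring [0.4381606  0.32789192] 0.030047149293155453 33
```

View pics/ins2.png

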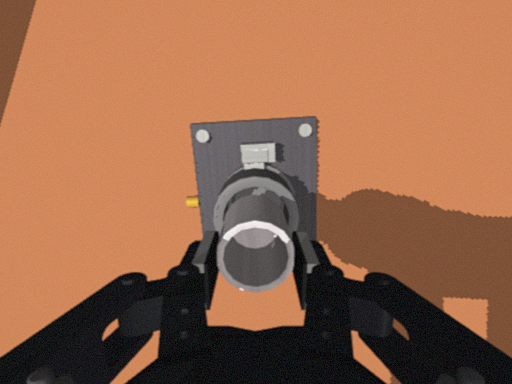

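```bash
python3 -m crank '[[[0,-0.2,-8,0,0,0,0],[0,-0.2,-16,0,0,0,0],[0,-0.2,-26,0,0,0,0],[0,-0.2,-36,0,0,0,0],[0,-0.2,-36,0,0,0,0]]]'
python3 -m crank '[[[0,0,-2,0,0,0,0],[0,0,-4,0,0,0,0],[0,0,-4,0,0,0,0],[0,0,-4,0,0,0,0]]]'
python3 - <<'E'
from rel import *
s,T=tooly();im,d,P=look('wrist');print(s['eef_pos'],s['ft_force'],s['moment'])
w=heldfit(P,s,.0385,.0425,.0205)
t=ringfit(P,.047,.0535,(.438,.327),.036);print(np.median(t[:,2]))
E
```

```text
time: 17.2
eef_pos: [0.4371, 0.3265, 0.0287]
ee_rot: [-1.629, 1.567, -2.705]
ft_force: [-0.2, -0.1, -0.4]
grip_width: 0.0392
time: 17.6
eef_pos: [0.4388, 0.3273, 0.027]
ee_rot: [1.434, 1.57, 0.358]
ft_force: [0.3, 0.6, 0.2]
grip_width: 0.039
[0.43875609 0.32729946 0.02704543] [0.30584651 0.62041364 0.2133104 ] [ 0.03608017  0.03346281 -0.02758445]
held tool yz [-0.00086407 -0.00107133] R 0.020356028483135724 world [0.4374662  0.32782414 0.06745986] height 0.04041498159227824
0.05027205925962777
```

```bash
python3 -m crank '[[[0,0,-0.4,0,0,0,0],[0,0,-0.4,0,0,0,1],[0,0,-0.4,0,0,0,1],[0,0,-0.4,0,0,0,1],[0,0,-0.4,0,0,0,1]]]'
python3 -m crank '[[[0,0,20,0,0,0,1],[0,0,60,0,0,0,1],[0,0,95,0,0,0,1],[0,0,95,0,0,0,1],[0,0,95,0,0,0,1]]]'
cat >> rel.py <<'E'
def topfit(P,z,c,R0,dz=.003,tol=.004,n=48,it=8):
    c=np.array(c,float);t=ringfit(P,z-dz,z+dz,c,R0+tol+.004)
    for i in range(it):
        a=np.arctan2(*(t[:,:2]-c).T[::-1]);b=np.digitize(a,np.linspace(-np.pi,np.pi,n+1))
        o=np.array([max(t[b==k,:2],key=lambda x:np.hypot(*(x-c))) for k in np.unique(b)])
        o=o[abs(np.hypot(*(o-c).T)-R0)<tol];c,R=fit(o)
    print('top',c,R,len(o),'z',np.median(t[:,2]));return c
E
python3 - <<'E'
from rel import *
s,T=tooly();im,d,P=look('wrist','lin3');print(s['eef_pos'],s['ft_force'])
topfit(P,.0505,(.438,.327),.031);topfit(P,.067,(.438,.327),.0205)
E
```

```text
time: 18.15
eef_pos: [0.4386, 0.3272, 0.0263]
ee_rot: [-1.196, 1.571, -2.272]
ft_force: [-0.1, 0.5, 0.2]
grip_width: 0.0855
time: 18.65
eef_pos: [0.439, 0.3275, 0.1222]
ee_rot: [1.512, 1.569, 0.436]
ft_force: [0.9, 0.3, -0.3]
grip_width: 0.0857
[0.43903592 0.32745273 0.12218389] [ 0.88274786  0.25638047 -0.28402962]
top [0.43742654 0.32745343] 0.030482853085524786 48 z 0.05034591854133538
top [0.43740522 0.32841796] 0.020017595482490252 48 z 0.06720319411513886
```

```bash
python3 -m crank '[[[35,-27,0,0,0,0,1],[75,-57,0,0,0,0,1],[115,-87,0,0,0,0,1],[155,-117,0,0,0,0,1],[187,-141,0,0,0,0,1]]]'
python3 -m crank '[[[0,0,0,0,0,0,1],[0,0,0,0,0,0,1],[0,0,0,0,0,0,1]]]'
python3 - <<'E'
from rel import *
s,T=tooly();im,d,P=look('wrist','vial1');print(s['eef_pos'],s['joints'])
t=ringfit(P,.056,.064,(.6267,.185),.03);print(len(t),circ(t[:,:2]),np.median(t[:,2]))
c=topfit(P,.060,np.array(circ(t[:,:2])[0]),.012,n=24);print((c-s['eef_pos'][:2])*1000,T[:3,2])
E
```

```text
time: 19.2
eef_pos: [0.6264, 0.1839, 0.119]
ee_rot: [-1.845, 1.568, -2.922]
ft_force: [0.1, 0.8, 0.8]
grip_width: 0.0853
time: 19.5
eef_pos: [0.6238, 0.1868, 0.1199]
ee_rot: [-2.077, 1.567, 3.13]
ft_force: [-0.1, 0.3, -0.4]
grip_width: 0.0853
[0.62377883 0.186789   0.11985784] [1.19685762e-01 5.00354950e-01 1.38400475e+00 4.76579250e-04
 1.26067969e+00 1.19510002e+00]
636 ((0.626573920249939, 0.1871432512998581), 0.012781532481312752) 0.06029611370436001
top [0.62661351 0.18736323] 0.01210585454853772 24 z 0.06031173706199136
[2.83467459 0.57423036] [ 0.47523625 -0.87985661 -0.00168641]
```

```bash
python3 -m crank '[[[2.5,-0.3,-20,0,0,0,1],[2.5,-0.3,-50,0,0,0,1],[2.5,-0.3,-80,0,0,0,1],[2.5,-0.3,-100,0,0,0,1],[2.5,-0.3,-100,0,0,0,1]]]'
python3 -m crank '[[[0,0,0,0,0,0,0.4],[0,0,0,0,0,0,0.35],[0,0,0,0,0,0,0.3],[0,0,0,0,0,0,0.2],[0,0,0,0,0,0,0.2]]]' 30
python3 -m crank '[[[0,0,0,0,0,0,0.1],[0,0,0,0,0,0,0],[0,0,0,0,0,0,0],[0,0,0,0,0,0,0]]]'
python3 -m crank '[[[0,0,5,0,0,0,0],[0,0,25,0,0,0,0],[0,0,60,0,0,0,0],[0,0,95,0,0,0,0],[0,0,95,0,0,0,0]]]'
python3 - <<'E'
from rel import *
s,T=tooly();im,d,P=look('wrist','vial2');np.save('pics/vial2P.npy',P);print(s['eef_pos'],s['grip_width'],s['ft_force'])
q=(P.reshape(-1,3)-T[:3,3])@T[:3,:3];q=q[(np.hypot(q[:,1],q[:,2])<.016)&(q[:,0]<.05)];h,b=np.histogram(-q[:,0],bins=np.arange(-.05,.06,.003));print([(round(float(x),3),int(n)) for x,n in zip(b,h) if n>20])
E
```

```text
time: 20.05
eef_pos: [0.6241, 0.1869, 0.0181]
ee_rot: [-1.965, 1.564, -3.039]
ft_force: [-0.4, 0.3, 0.3]
grip_width: 0.0854
time: 20.55
eef_pos: [0.6288, 0.1861, 0.0227]
ee_rot: [1.319, 1.569, 0.243]
ft_force: [0.2, 0.6, 3.8]
grip_width: 0.0222
time: 20.95
eef_pos: [0.6289, 0.1862, 0.0227]
ee_rot: [1.331, 1.569, 0.255]
ft_force: [-1.2, 2.0, 6.5]
grip_width: 0.022
time: 21.45
eef_pos: [0.6316, 0.1863, 0.1224]
ee_rot: [1.183, 1.561, 0.107]
ft_force: [0.3, 0.1, 0.5]
grip_width: 0.022
[0.63160392 0.18627494 0.12244939] 0.02204951185093686 [0.2946862  0.08593499 0.48393769]
[(-0.023, 28), (-0.02, 43), (-0.017, 42), (-0.014, 51), (-0.011, 45), (-0.008, 52), (-0.005, 59), (-0.002, 56), (0.001, 56), (0.004, 63), (0.007, 63), (0.01, 68), (0.013, 78), (0.016, 110), (0.019, 176), (0.022, 63), (0.025, 58), (0.028, 89), (0.031, 122), (0.034, 264), (0.037, 1368), (0.04, 49), (0.043, 54), (0.046, 53), (0.049, 59), (0.052, 61), (0.055, 63)]
```

View pics/vial2.png

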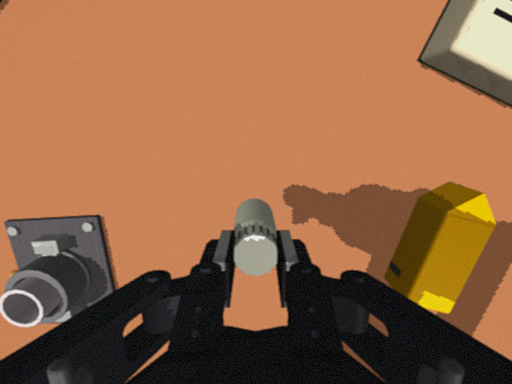

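```bash
python3 -m crank '[[[-25,12,5,0,0,0,0],[-65,30,5,0,0,0,0],[-105,49,5,0,0,0,0],[-145,67,5,0,0,0,0],[-185,86,5,0,0,0,0]]]'
python3 -m crank '[[[-30,14,0,0,0,0,0],[-58,27,0,0,0,0,0],[-58,27,0,0,0,0,0],[-58,27,0,0,0,0,0],[-58,27,0,0,0,0,0]]]'
python3 - <<'E'
from rel import *
s,T=tooly();im,d,P=look('wrist','vial3');print(s['eef_pos'],s['grip_width'])
w=heldfit(P,s,.0355,.0405,.012)
c=topfit(P,.067,(.4375,.328),.0205);topfit(P,.0505,(.4375,.328),.031);print((c-w[:2])*1000)
E
```

```text
time: 22.0
eef_pos: [0.4404, 0.2718, 0.1199]
ee_rot: [-1.728, 1.568, -2.805]
ft_force: [-0.1, 0.2, -0.5]
grip_width: 0.022
time: 22.5
eef_pos: [0.3856, 0.2985, 0.1209]
ee_rot: [-0.902, 1.57, -1.979]
ft_force: [0.3, -0.1, -0.5]
grip_width: 0.0223
[0.38564869 0.29853778 0.12093428] 0.022276302178652185
held tool yz [-0.00050523  0.00126571] R 0.01150795207849234 world [0.38581276 0.29720266 0.15878209] height 0.03784718255865143
top [0.43714272 0.32827323] 0.02007523483988402 48 z 0.06721152207716846
top [0.43731123 0.32722669] 0.030600618104463757 48 z 0.0502367505982695
[51.3299665  31.07057598]
```

```bash
python3 -m crank '[[[20,12,0,0,0,0,0],[45,27,0,0,0,0,0],[51.3,31,-10,0,0,0,0],[51.3,31,-23,0,0,0,0],[51.3,31,-23,0,0,0,0]]]'
python3 -m crank '[[[0,0,0,0,0,0,0],[0,0,0,0,0,0,0],[0,0,0,0,0,0,0]]]'
python3 - <<'E'
from rel import *
s,T=tooly();im,d,P=look('wrist','vial4');print(s['eef_pos'],s['grip_width'])
w=heldfit(P,s,.0355,.0405,.012)
c=topfit(P,.067,(.4375,.328),.0205);topfit(P,.0505,(.4375,.328),.031);print((c-w[:2])*1000)
E
```

```text
time: 23.05
eef_pos: [0.4338, 0.3282, 0.0952]
ee_rot: [-1.611, 1.564, -2.688]
ft_force: [-1.3, 0.3, -1.1]
grip_width: 0.0222
time: 23.35
eef_pos: [0.4362, 0.3299, 0.0989]
ee_rot: [1.53, 1.57, 0.455]
ft_force: [-0.3, 0.1, -0.2]
grip_width: 0.0221
[0.43623494 0.3298907  0.09894224] 0.0221185330341966
held tool yz [-0.00038886  0.00122768] R 0.011973650032985098 world [0.43644925 0.32861265 0.13671692] height 0.03777495831424173
top [0.43750644 0.32857752] 0.019981382449361065 34 z 0.06718729007490928
top [0.43753746 0.32751466] 0.03051871360417822 38 z 0.05025561105015082
[ 1.05719345 -0.0351296 ]
```

```bash
python3 -m crank '[[[1,0,-8,0,0,0,0],[1,0,-20,0,0,0,0],[1,0,-35,0,0,0,0],[1,0,-49,0,0,0,0],[1,0,-49,0,0,0,0]]]'
python3 -m crank '[[[0,0,0,0,0,0,0],[0,0,-2,0,0,0,0],[0,0,-4,0,0,0,0],[0,0,-4,0,0,0,0]]]'
python3 - <<'E'
from rel import *
s,T=tooly();im,d,P=look('wrist','vial5');print(s['eef_pos'],s['ft_force'],s['moment'])
w=heldfit(P,s,.0355,.0405,.012)
c=topfit(P,.067,(.4375,.328),.0205);print((c-w[:2])*1000)
E
```

```text
time: 23.9
eef_pos: [0.4367, 0.3283, 0.0472]
ee_rot: [-1.128, 1.567, -2.204]
ft_force: [2.5, -3.5, -3.1]
grip_width: 0.0221
time: 24.3
eef_pos: [0.4384, 0.3295, 0.0462]
ee_rot: [0.827, 1.569, -0.248]
ft_force: [2.1, -5.6, 1.0]
grip_width: 0.0222
[0.43838465 0.32952165 0.04615796] [ 2.0657907  -5.55091234  1.0398655 ] [-1.13051221 -0.54116366  0.00268664]
held tool yz [-0.0006333   0.00196623] R 0.011738904054227573 world [0.43868318 0.32751053 0.08481647] height 0.03865678532070054
top [0.43591314 0.33034572] 0.020213627518385815 22 z 0.0670901190216446
[-2.77003783  2.83518522]
```

Run:
```python
from rel import *
im,d,P=look('scene','sc5')
a=cv2.imread('pics/vial5.png')[130:350,130:380];a=cv2.resize(a,(400,352))
b=cv2.resize(im[60:170,290:400],(400,400),interpolation=2)
e=cv2.resize(cv2.imread('pics/vial4.png')[130:350,130:380],(400,352))
o=np.zeros((600,800,3),np.uint8);o[:352,:400]=a;o[:400,400:]=b;o[352:600,:400]=e[100:348]
cv2.imwrite('pics/comp.png',o)
```

```text
(no output)
```

View pics/comp.png

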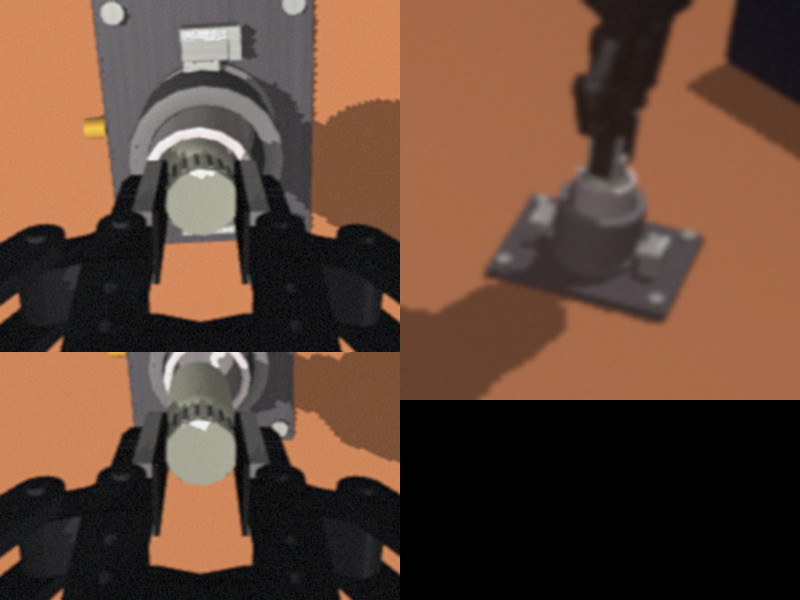

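```bash
python3 -m crank '[[[0.3,-0.8,0,0,0,0,0],[0.6,-1.6,0,0,0,0,0],[0.6,-1.6,0,0,0,0,0]]]'
python3 - <<'E'
from rel import *
s,T=tooly();im,d,P=look('wrist','vial6');np.save('pics/vial6P.npy',P);print(s['eef_pos'],s['ft_force'],s['moment'])
w=heldfit(P,s,.0355,.0405,.012)
c=topfit(P,.067,(.4375,.328),.0205);print((c-w[:2])*1000);topfit(P,.0505,(.4375,.328),.031)
E
```

```text
time: 24.7
eef_pos: [0.4382, 0.3286, 0.0459]
ee_rot: [1.926, 1.57, 0.85]
ft_force: [1.5, -2.1, 1.8]
grip_width: 0.0223
[0.43820009 0.32864304 0.0458587 ] [ 1.4741478  -2.12842097  1.7816692 ] [-0.43116886 -0.24180675 -0.01637058]
held tool yz [-0.00072126  0.00187332] R 0.011786543486437444 world [0.43842781 0.32662145 0.08445343] height 0.03859614602741241
top [0.43623333 0.33044668] 0.02000272291505719 22 z 0.06715812623988654
[-2.19447783  3.82523503]
top [0.43747363 0.3280022 ] 0.030609990475040105 30 z 0.05032315236669434
```

```bash
python3 -m crank '[[[0.3,-0.8,0,0,0,0,0],[0.3,-0.8,-0.7,0,0,0,0],[0.3,-0.8,-0.7,0,0,0,0]]]'
python3 -m crank '[[[0,0,0,0,0,0,0.3],[0,0,0,0,0,0,0.4],[0,0,0,0,0,0,0.5],[0,0,0,0,0,0,0.6],[0,0,0,0,0,0,0.6]]]'
python3 -m crank '[[[0,0,10,0,0,0,0.6],[0,0,35,0,0,0,0.6],[0,0,60,0,0,0,1],[0,0,80,0,0,0,1],[0,0,80,0,0,0,1]]]'
python3 -m crank '[[[0,0,0,0,0,0,1],[0,0,0,0,0,0,1]]]'
python3 - <<'E'
from rel import *
s,T=tooly();im,d,P=look('wrist','vial7');np.save('pics/vial7P.npy',P);print(s['eef_pos'],s['ft_force'])
topfit(P,.083,(.438,.327),.012,n=24);topfit(P,.067,(.4375,.328),.0205);topfit(P,.0505,(.4375,.328),.031)
t=ringfit(P,.075,.09,(.438,.328),.02);print(len(t),np.percentile(t[:,2],[5,50,95]))
q=t[t[:,2]>np.median(t[:,2])-.002];A=np.c_[q[:,:2]-q[:,:2].mean(0),np.ones(len(q))];print('tilt',np.linalg.lstsq(A,q[:,2],rcond=None)[0])
E
```

```text
time: 25.05
eef_pos: [0.4386, 0.3283, 0.0454]
ee_rot: [2.041, 1.569, 0.965]
ft_force: [-0.1, -0.8, 4.1]
grip_width: 0.0219
time: 25.55
eef_pos: [0.4381, 0.3275, 0.0446]
ee_rot: [-1.795, 1.57, -2.871]
ft_force: [-0.0, 0.2, -0.6]
grip_width: 0.0512
time: 26.05
eef_pos: [0.4405, 0.3286, 0.1285]
ee_rot: [1.516, 1.564, 0.44]
ft_force: [0.5, 0.6, 0.8]
grip_width: 0.0856
time: 26.25
eef_pos: [0.4376, 0.3272, 0.1239]
ee_rot: [-1.631, 1.569, -2.707]
ft_force: [-0.1, 0.7, 0.7]
grip_width: 0.0857
[0.43756117 0.32715437 0.12385557] [-0.1110676   0.71039145  0.74152931]
top [0.43447535 0.33213954] 0.012245498226490917 24 z 0.0834229198539147
top [0.43602022 0.33013586] 0.02000170652279573 48 z 0.06715467869897665
top [0.43744073 0.32793721] 0.030507981367727942 48 z 0.05034768864119976
779 [0.07875062 0.0833707  0.08444407]
tilt [ 6.41044445e-05 -1.92990415e-03  8.34161234e-02]
```

```bash
python3 -m crank '[[[0,-35,0,0,0,0,1],[-1,-80,0,0,0,0,1],[-2,-125,0,0,0,0,1],[-3,-170,0,0,0,0,1],[-4,-215,0,0,0,0,1]]]'
python3 -m crank '[[[-1,-45,0,0,0,0,1],[-2,-90,0,0,0,0,1],[-3,-135,0,0,0,0,1],[-4,-180,0,0,0,0,1],[-5,-225,0,0,0,0,1]]]'
python3 -m crank '[[[-1,-45,0,0,0,0,1],[-2,-90,0,0,0,0,1],[-2,-135,0,0,0,0,1],[-2,-170,0,0,0,0,1],[-2,-194,0,0,0,0,1]]]'
python3 -m crank '[[[0,0,0,0,0,0,1],[0,0,0,0,0,0,1],[0,0,0,0,0,0,1]]]'
python3 - <<'E'
from rel import *
s,T=tooly();im,d,P=look('wrist','cap1');print(s['eef_pos'],s['joints'])
topfit(P,.044,(.427,-.307),.031);c=topfit(P,.066,(.427,-.307),.011,n=24);print((c-s['eef_pos'][:2])*1000,T[:3,2])
E
```

```text
time: 26.8
eef_pos: [0.4332, 0.111, 0.1238]
ee_rot: [-2.033, 1.569, -3.108]
ft_force: [0.7, 0.5, 0.1]
grip_width: 0.0853
time: 27.3
eef_pos: [0.4283, -0.114, 0.124]
ee_rot: [-2.675, 1.569, 2.531]
ft_force: [-0.0, 1.2, -0.4]
grip_width: 0.0853
time: 27.8
eef_pos: [0.4265, -0.3089, 0.1236]
ee_rot: [-2.681, 1.569, 2.525]
ft_force: [-0.4, -0.2, 0.1]
grip_width: 0.0855
time: 28.1
eef_pos: [0.4268, -0.305, 0.124]
ee_rot: [-3.049, 1.569, 2.159]
ft_force: [-0.4, 0.7, 0.4]
grip_width: 0.0852
[ 0.42684303 -0.30499229  0.12399406] [-8.33462566e-01  2.83151450e-01  1.70790234e+00  3.58113633e-04
  1.15271740e+00  2.41867982e-01]
top [ 0.42572552 -0.30564538] 0.030507188044888254 48 z 0.04443657123099437
top [ 0.42574879 -0.30556917] 0.010529565416017744 24 z 0.06643958069457377
[-1.09424263 -0.57687894] [ 0.4753119  -0.87981463 -0.00219346]
```

```bash
python3 -m crank '[[[-0.5,-1.5,-20,0,0,0,1],[-0.5,-1.5,-55,0,0,0,1],[-0.5,-1.5,-85,0,0,0,1],[-0.5,-1.5,-105,0,0,0,1],[-0.5,-1.5,-105,0,0,0,1]]]'
python3 -m crank '[[[0,0,0,0,0,0,0.4],[0,0,0,0,0,0,0.3],[0,0,0,0,0,0,0],[0,0,0,0,0,0,0],[0,0,0,0,0,0,0]]]' 110
python3 -m crank '[[[0,0,0,0,0,0,0],[0,0,0,0,0,0,0],[0,0,6,0,0,0,0],[0,0,20,0,0,0,0],[0,0,20,0,0,0,0]]]'
python3 - <<'E'
from rel import *
s,T=tooly();im,d,P=look('wrist','cap2');print(s['eef_pos'],s['grip_width'],s['ft_force'],s['moment'],T[:3,0])
topfit(P,.066,(.4257,-.3056),.031,dz=.008)
E
```

```text
time: 28.65
eef_pos: [0.4252, -0.3049, 0.0172]
ee_rot: [-2.917, 1.565, 2.291]
ft_force: [-0.7, 0.2, 0.1]
grip_width: 0.0853
time: 29.15
eef_pos: [0.4267, -0.3074, 0.0207]
ee_rot: [2.64, 1.57, 1.564]
ft_force: [-2.5, 4.3, 7.5]
grip_width: 0.0178
time: 29.65
eef_pos: [0.4273, -0.3086, 0.0407]
ee_rot: [0.205, 1.569, -0.871]
ft_force: [1.9, -0.5, -6.5]
grip_width: 0.0181
[ 0.42726143 -0.30863394  0.04067232] 0.01813575662594698 [ 1.90622187 -0.51923691 -6.4525956 ] [-0.15363424 -0.1076542   0.01107996] [ 0.00126267 -0.00149883 -0.99999808]
top [ 0.42681546 -0.30723541] 0.03056878892975266 37 z 0.06452359094545329
```

```bash
python3 -m crank '[[[0,0,25,0,0,0,0],[0,10,60,0,0,0,0],[-2,35,85,0,0,0,0],[-6,70,90,0,0,0,0],[-10,110,90,0,0,0,0]]]'
python3 -m crank '[[[-4,45,0,0,0,0,0],[-8,90,0,0,0,0,0],[-12,135,0,0,0,0,0],[-16,180,0,0,0,0,0],[-20,225,0,0,0,0,0]]]'
python3 -m crank '[[[-4,45,0,0,0,0,0],[-8,90,0,0,0,0,0],[-12,135,0,0,0,0,0],[-16,175,0,0,0,0,0],[-20,215,0,0,0,0,0]]]'
python3 -m crank '[[[-1,30,0,0,0,0,0],[-1,53,0,0,0,0,0],[-1,53,0,0,0,0,0],[-1,53,0,0,0,0,0],[-1,53,0,0,0,0,0]]]'
cat >> rel.py <<'E'
def capcheck(save):
    s,T=tooly();im,d,P=look('wrist',save);print(s['eef_pos'],s['grip_width'],s['ft_force'],T[:3,0])
    q=(P.reshape(-1,3)-T[:3,3])@T[:3,:3];k=(-q[:,0]>.018)&(-q[:,0]<.03)&(np.hypot(q[:,1],q[:,2])<.034)&(np.hypot(q[:,1],q[:,2])>.016)
    z0=s['eef_pos'][2]+np.median(-q[k,0]);print('bell top z',z0,'above TCP',z0-s['eef_pos'][2])
    c=topfit(P,z0,s['eef_pos'][:2],.031,dz=.004)
    m=ringfit(P,z0-.004,z0+.004,c,.030);m=m[abs((m-T[:3,3])@T[:3,1]-.0)>.012];A=np.c_[m[:,:2]-c,np.ones(len(m))];print('tilt',np.linalg.lstsq(A,m[:,2],rcond=None)[0])
    r=topfit(P,.0503,(.4375,.328),.031);topfit(P,.067,(.436,.330),.0205);topfit(P,.0834,(.4345,.332),.012,n=24)
    print('shift',(r-c)*1000)
E
python3 -c "
from rel import *
capcheck('cap3')"
```

```text
time: 30.2
eef_pos: [0.4171, -0.198, 0.1302]
ee_rot: [0.39, 1.569, -0.688]
ft_force: [-0.2, 0.9, -6.9]
grip_width: 0.0177
time: 30.7
eef_pos: [0.3956, 0.0287, 0.129]
ee_rot: [-2.355, 1.57, 2.851]
ft_force: [1.1, 0.1, -6.7]
grip_width: 0.0178
time: 31.2
eef_pos: [0.3756, 0.2436, 0.1288]
ee_rot: [-1.631, 1.569, -2.707]
ft_force: [1.0, -0.6, -7.2]
grip_width: 0.0178
time: 31.7
eef_pos: [0.3752, 0.2941, 0.129]
ee_rot: [-1.423, 1.569, -2.5]
ft_force: [-0.0, -0.5, -6.7]
grip_width: 0.0179
[0.37518438 0.29409171 0.1289741 ] 0.017888080249791882 [-6.46960297e-03 -4.67619159e-01 -6.65012329e+00] [-0.00153794 -0.00114955 -0.99999816]
bell top z 0.15277405087736667 above TCP 0.02379995020513634
top [0.37478921 0.29555022] 0.030533880482379292 37 z 0.15277845550093294
tilt [-0.01421088  0.01431503  0.15286937]
top [0.43713345 0.32775135] 0.030586795724427816 48 z 0.05024802339250971
top [0.43575241 0.32997896] 0.020031933322148195 48 z 0.06723174534089357
top [0.43428394 0.33219268] 0.012163640898335151 24 z 0.0833692383379104
shift [62.34423436 32.20113145]
```

```bash
python3 -m crank '[[[20,11,0,0,0,0,0],[45,24,0,0,0,0,0],[61.8,33,0,0,0,0,0],[61.8,33,-8,0,0,0,0],[61.8,33,-16,0,0,0,0]]]'
python3 -m crank '[[[0,0,0,0,0,0,0],[0,0,0,0,0,0,0],[0,0,0,0,0,0,0]]]'
python3 -c "
from rel import *
capcheck('cap4')"
```

```text
time: 32.25
eef_pos: [0.4376, 0.327, 0.113]
ee_rot: [-1.5, 1.57, -2.578]
ft_force: [-0.1, -0.1, -7.2]
grip_width: 0.018
time: 32.55
eef_pos: [0.4373, 0.3278, 0.114]
ee_rot: [1.645, 1.571, 0.569]
ft_force: [0.1, -0.8, -7.5]
grip_width: 0.0179
[0.43729298 0.32779764 0.11398434] 0.01790340989087704 [ 0.11093947 -0.78616125 -7.50528644] [ 1.69947476e-04  1.08717026e-04 -9.99999980e-01]
bell top z 0.1377575126295487 above TCP 0.023773169971425076
top [0.43688838 0.32919616] 0.030534023772112485 37 z 0.13779652816902022
tilt [-0.01284844  0.01595736  0.13785451]
top [0.43753668 0.32797515] 0.030401135051995883 22 z 0.050273570332106665Traceback (most recent call last):
  File "<string>", line 3, in <module>
    capcheck('cap4')
    ~~~~~~~~^^^^^^^^
  File "rel.py", line 35, in capcheck
    r=topfit(P,.0503,(.4375,.328),.031);topfit(P,.067,(.436,.330),.0205);topfit(P,.0834,(.4345,.332),.012,n=24)
                                        ~~~~~~^^^^^^^^^^^^^^^^^^^^^^^^^^
  File "rel.py", line 27, in topfit
    o=o[abs(np.hypot(*(o-c).T)-R0)<tol];c,R=fit(o)
                       ~^~
ValueError: operands could not be broadcast together with shapes (0,) (2,)
```

```bash
python3 -m crank '[[[0,0,-6,0,0,0,0],[0,0,-12,0,0,0,0],[0,0,-18,0,0,0,0],[0,0,-22,0,0,0,0],[0,0,-22,0,0,0,0]]]'
python3 -m crank '[[[0,0,-5,0,0,0,0],[0,0,-10,0,0,0,0],[0,0,-15,0,0,0,0],[0,0,-18,0,0,0,0],[0,0,-18,0,0,0,0]]]'
python3 -m crank '[[[0,0,0,0,0,0,0],[0,0,-1,0,0,0,0],[0,0,-2,0,0,0,0],[0,0,-2,0,0,0,0]]]'
python3 -c "
from rel import *
s=ctrl.state();print(s['ft_force'],s['moment'])
try: capcheck('cap5')
except Exception as e: print(e)"
```

```text
time: 33.1
eef_pos: [0.4369, 0.3277, 0.0907]
ee_rot: [-1.609, 1.569, -2.685]
ft_force: [-0.2, -0.2, -6.6]
grip_width: 0.018
time: 33.6
eef_pos: [0.4372, 0.3278, 0.0731]
ee_rot: [-1.606, 1.57, -2.682]
ft_force: [0.1, -0.4, -7.0]
grip_width: 0.0178
time: 34.0
eef_pos: [0.4375, 0.328, 0.0717]
ee_rot: [-2.84, 1.571, 2.367]
ft_force: [-0.4, -0.8, -5.7]
grip_width: 0.0183
[-0.42139961 -0.75947903 -5.71756295] [0.01819608 0.00479575 0.01379943]
[0.43752829 0.32801636 0.07169522] 0.018313442299182848 [-0.42139961 -0.75947903 -5.71756295] [-2.59716954e-05  2.54186408e-05 -9.99999999e-01]
bell top z 0.09545813093207821 above TCP 0.02376291054547909
top [0.43709071 0.32935637] 0.030572002291288744 37 z 0.09549287669641332
tilt [-0.01151731  0.01528878  0.09554124]
top [0.43735863 0.32801399] 0.03062747444598355 14 z 0.04956919818228041
operands could not be broadcast together with shapes (0,) (2,)
```

Bell top at 95.5 mm; seated is about 94.3. Lower 1.5 mm more, then release.

```bash
python3 -m crank '[[[0,0,-0.8,0,0,0,0],[0,0,-1.5,0,0,0,0],[0,0,-1.5,0,0,0,0]]]'
python3 -m crank '[[[0,0,0,0,0,0,0.3],[0,0,0,0,0,0,0.45],[0,0,0,0,0,0,0.6],[0,0,0,0,0,0,0.8],[0,0,0,0,0,0,0.8]]]'
python3 -m crank '[[[0,0,10,0,0,0,0.8],[0,0,40,0,0,0,0.8],[0,0,75,0,0,0,1],[0,0,75,0,0,0,1],[0,0,75,0,0,0,1]]]'
python3 - <<'E'
from rel import *
s,T=tooly();im,d,P=look('wrist','end');print(s['eef_pos'],s['ft_force'])
c=topfit(P,.0943,(.4372,.3293),.031);topfit(P,.116,(.4372,.3293),.011,n=24)
m=ringfit(P,.090,.098,c,.03);A=np.c_[m[:,:2]-c,np.ones(len(m))];print('tilt',np.linalg.lstsq(A,m[:,2],rcond=None)[0])
im,d,P=look('top')
for n,z,p,k in(('brick',.05,(.668,-.007),.085),('dust',.012,(.6075,-.331),.03)):
    m=ringfit(P,z-.005,z+.005,p,k);print(n,circ(m[:,:2]))
E
```

```text
time: 34.35
eef_pos: [0.4379, 0.3283, 0.071]
ee_rot: [1.631, 1.57, 0.555]
ft_force: [-1.7, 0.5, 0.3]
grip_width: 0.0182
time: 34.85
eef_pos: [0.4378, 0.3281, 0.0703]
ee_rot: [1.644, 1.57, 0.567]
ft_force: [0.5, -0.0, -0.2]
grip_width: 0.0683
time: 35.35
eef_pos: [0.4383, 0.3284, 0.1467]
ee_rot: [1.509, 1.568, 0.433]
ft_force: [-0.9, -0.2, -0.9]
grip_width: 0.0853
[0.43830939 0.32838911 0.14673665] [-0.93086299 -0.23497224 -0.90981391]
top [0.43695701 0.33017293] 0.030472822224980677 48 z 0.09448139653332821
top [0.43702304 0.33014433] 0.010592100522006924 24 z 0.11644668491167987
tilt [-0.00118131 -0.00056515  0.09450915]
brick ((0.6686584949493408, -0.008203735575079918), 0.06435670703649521)
dust ((0.6073874235153198, -0.33100104331970215), 0.01275661215186119)
```

```bash
python3 -c "
from bench import ctrl
print(ctrl.job_done(),ctrl.state()['time'])"
```

```text
the job is handed in; nothing more can be done
the job is handed in; nothing more can be done
```

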